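# Put the screw dishes away in the drawer unit

### The job

The repair is finished: put the empty screw dishes away. Pull the drawer of the red unit all the way out to its stop, nest all the large dishes into one upright stack in its wider compartment and all the small dishes into one upright stack in its narrower compartment, then push the drawer fully shut with the stacks standing in it. Leave the solder spool and the flux jar where they are.

Things in the scene. Friction and masses are not known exactly. Their poses are not given: they have to be found in the camera images.
- drawer (a joint): how far the drawer is pulled out of the red unit, in m: 0 = fully shut, 0.165 = out at its stop. It slides level, along the unit's x axis, towards the unit's -x (roughly towards the robot); it stays where it is left, about 2 N moves it. It may stand a little ajar at the start
- unit: low red desktop drawer unit, 240 mm deep (x), 300 mm wide (y), 110 mm high, fixed to the bench, one grey drawer. Origin: centre of its underside; the drawer's front faces the unit's -x
- handle (a point): middle of the drawer's handle: a level steel bar 11 mm thick and 120 mm long along the unit's y, 45 mm in front of the drawer's front panel, 82 mm above the bench, held by a 45 mm post 55 mm to either side of its middle. Moves with the drawer; axes as the unit's. The front panel is 14 mm thick and rises to 104 mm above the bench
- wide_bay (a point): centre of the floor of the drawer's wider compartment (+y side): 201 (x) by 150 mm (y) inside, its floor 12 mm above the bench; walls and divider 4 mm thick, rising 36 mm above the floor, only the front panel (102 mm in front of this point) 92 mm. At the stop the compartment's front 165 mm is clear of the unit. Moves with the drawer; axes as the unit's
- narrow_bay (a point): the same for the drawer's narrower compartment (-y side): 201 mm (x) by 114 mm (y) inside
- spool: solder wire spool standing on the mat, 56 mm across and 46 mm high; origin at the centre of its underside; not part of the job
- fluxjar: closed jar, 50 mm across and 70 mm high, standing on the mat; origin at the centre of its underside; not part of the job
- large1: large aluminium dish, open on top: weighted steel foot 57 mm across, 14 mm high, then a shoulder and an upright round wall 68 mm across outside, 62 mm inside, up to the rim at 34 mm; about 150 g. Origin: centre of its underside, z up. Nested, its foot sits in a like dish and its shoulder on that rim, 20 mm above the lower dish. Starts on the mat; 2 or 3 of the 3 large ones are present
- large2: large aluminium dish, open on top: weighted steel foot 57 mm across, 14 mm high, then a shoulder and an upright round wall 68 mm across outside, 62 mm inside, up to the rim at 34 mm; about 150 g. Origin: centre of its underside, z up. Nested, its foot sits in a like dish and its shoulder on that rim, 20 mm above the lower dish. Starts on the mat; 2 or 3 of the 3 large ones are present
- large3: large aluminium dish, open on top: weighted steel foot 57 mm across, 14 mm high, then a shoulder and an upright round wall 68 mm across outside, 62 mm inside, up to the rim at 34 mm; about 150 g. Origin: centre of its underside, z up. Nested, its foot sits in a like dish and its shoulder on that rim, 20 mm above the lower dish. Starts on the mat; 2 or 3 of the 3 large ones are present
- small1: small aluminium dish, open on top: weighted steel foot 43 mm across, 13 mm high, then a shoulder and an upright round wall 54 mm across outside, 48 mm inside, up to the rim at 32 mm; about 100 g. Origin: centre of its underside, z up. Nested, its foot sits in a like dish and its shoulder on that rim, 19 mm above the lower dish. Starts on the mat; 2 or 3 of the 3 small ones are present
- small2: small aluminium dish, open on top: weighted steel foot 43 mm across, 13 mm high, then a shoulder and an upright round wall 54 mm across outside, 48 mm inside, up to the rim at 32 mm; about 100 g. Origin: centre of its underside, z up. Nested, its foot sits in a like dish and its shoulder on that rim, 19 mm above the lower dish. Starts on the mat; 2 or 3 of the 3 small ones are present
- small3: small aluminium dish, open on top: weighted steel foot 43 mm across, 13 mm high, then a shoulder and an upright round wall 54 mm across outside, 48 mm inside, up to the rim at 32 mm; about 100 g. Origin: centre of its underside, z up. Nested, its foot sits in a like dish and its shoulder on that rim, 19 mm above the lower dish. Starts on the mat; 2 or 3 of the 3 small ones are present
Mind the look-alikes: they are no part of the job. Leave any turquoise look-alike of the small2 alone.

How it is judged (in metres and radians):
On the way, in this order (a step that is already met when the one before it is completed fails the run):
1. the drawer is out at its stop (value of joint drawer above 0.159 m), for 0.2 s.
2. all dishes are nested, large ones in the wider and small ones in the narrower compartment (x of large1 in the frame of wide_bay between -0.1 and 0.1 m and y of large1 in the frame of wide_bay between -0.075 and 0.075 m and z of large1 in the frame of wide_bay between -0.003 and 0.044 m and angle between each of large1, large2, large3, small1, small2, small3's own z axis and vertical below 0.1 rad and linear speed of each of large1, large2, large3, small1, small2, small3 below 0.03 m/s and x of large2 in the frame of wide_bay between -0.1 and 0.1 m and y of large2 in the frame of wide_bay between -0.075 and 0.075 m and z of large2 in the frame of wide_bay between -0.003 and 0.044 m and x of large3 in the frame of wide_bay between -0.1 and 0.1 m and y of large3 in the frame of wide_bay between -0.075 and 0.075 m and z of large3 in the frame of wide_bay between -0.003 and 0.044 m and horizontal distance between each of large2, large3 and large1 below 0.007 m and (z of large2 in the frame of large1 between 0.0165 and 0.0235 m or z of large2 in the frame of large1 between -0.0235 and -0.0165 m or z of large2 in the frame of large1 between 0.0365 and 0.0435 m or z of large2 in the frame of large1 between -0.0435 and -0.0365 m) and (z of large3 in the frame of large1 between 0.0165 and 0.0235 m or z of large3 in the frame of large1 between -0.0235 and -0.0165 m or z of large3 in the frame of large1 between 0.0365 and 0.0435 m or z of large3 in the frame of large1 between -0.0435 and -0.0365 m) and horizontal distance between large3 and large2 below 0.007 m and (z of large3 in the frame of large2 between 0.0165 and 0.0235 m or z of large3 in the frame of large2 between -0.0235 and -0.0165 m or z of large3 in the frame of large2 between 0.0365 and 0.0435 m or z of large3 in the frame of large2 between -0.0435 and -0.0365 m) and x of small1 in the frame of narrow_bay between -0.1 and 0.1 m and y of small1 in the frame of narrow_bay between -0.06 and 0.06 m and z of small1 in the frame of narrow_bay between -0.003 and 0.042 m and x of small2 in the frame of narrow_bay between -0.1 and 0.1 m and y of small2 in the frame of narrow_bay between -0.06 and 0.06 m and z of small2 in the frame of narrow_bay between -0.003 and 0.042 m and x of small3 in the frame of narrow_bay between -0.1 and 0.1 m and y of small3 in the frame of narrow_bay between -0.06 and 0.06 m and z of small3 in the frame of narrow_bay between -0.003 and 0.042 m and horizontal distance between each of small2, small3 and small1 below 0.007 m and (z of small2 in the frame of small1 between 0.0155 and 0.0225 m or z of small2 in the frame of small1 between -0.0225 and -0.0155 m or z of small2 in the frame of small1 between 0.0345 and 0.0415 m or z of small2 in the frame of small1 between -0.0415 and -0.0345 m) and (z of small3 in the frame of small1 between 0.0155 and 0.0225 m or z of small3 in the frame of small1 between -0.0225 and -0.0155 m or z of small3 in the frame of small1 between 0.0345 and 0.0415 m or z of small3 in the frame of small1 between -0.0415 and -0.0345 m) and horizontal distance between small3 and small2 below 0.007 m and (z of small3 in the frame of small2 between 0.0155 and 0.0225 m or z of small3 in the frame of small2 between -0.0225 and -0.0155 m or z of small3 in the frame of small2 between 0.0345 and 0.0415 m or z of small3 in the frame of small2 between -0.0415 and -0.0345 m)), for 0.2 s.
At the end, for the whole second after the job is handed in: The drawer is shut to within 6 mm. In its wider compartment every large dish and in its narrower one every small dish stands upright (within 0.1 rad) and at rest in one stack per size, fully nested one in another (heights within 3.5 mm of the nested spacing, centres within 7 mm of one another) (all of step 2 and value of joint drawer between -0.01 and 0.006 m); the robot touches nothing.
It fails at once if the solder spool is pushed more than 60 mm away or tipped over (distance of spool from where it was at the start of the episode above 0.06 m or angle between spool's own z axis and vertical above 0.6 rad).
It fails at once if the flux jar is pushed more than 60 mm away or tipped over (distance of fluxjar from where it was at the start of the episode above 0.06 m or angle between fluxjar's own z axis and vertical above 0.6 rad).
Of large1, large2, large3 only 2 to 3 are there at a start; the rules pass over those that are not, and their reading is None.
Of small1, small2, small3 only 2 to 3 are there at a start; the rules pass over those that are not, and their reading is None.
At some moment in a run one of large1, large2, large3, small1, small2, small3 may be knocked a few centimetres aside while the robot is not near it.
Once in a run the grip may slacken for a moment while it holds something.
It also fails if it takes over 210 s, if anything falls off the work surface, if the arm or the gripper's body presses on something with over 40 N, if the wrist force passes 120 N, or if a joint passes its speed limit or range.

### The arm

A 7-joint arm with a two-finger parallel gripper is mounted at the origin on the work surface. World frame = base frame: x ahead of the robot, y to its left, z up, the work surface at z = 0. Lengths are in mm, angles in rad, forces in N, time in s.
With the tool pointing down it reaches from about 425 to 925 mm from the base axis. Payload 6.8 kg.
Tool frame: the origin (TCP) lies between the finger pads; the fingertips stand robot.tcp_to_tips ahead of it and the grasp point (between the pads) lies 5 mm behind it (robot.tcp_to_tips is the distance from the TCP to the fingertips, in mm); z points along the fingers, y is the line along which they close (so a half turn about z gives the same grasp; the last joint's range is limited). The gripper opens to 88 mm and grips with 3 to 60 N. Pads are 20 mm wide; open, the fingers measure 115 mm over their backs; the gripper's body (75 mm by 178 mm) begins 61 mm behind the grasp point.
Start: joints at [-1.24, 0.477, 0.022, 1.555, -0.011, 1.109, -0.083], TCP at [286.775, 611.071, 236.664] pointing down, gripper open.
Joint ranges: [-2.96, 2.96], [-0.34, 2.1], [-1.41, 1.46], [0.24, 2.44], [-1.37, 4.51], [0.17, 1.92], [-2.96, 2.96]. Speed limits (rad/s): [2.39, 2.39, 3.14, 3.14, 3.14, 3.14, 3.14].

### API

Orientations are given as [roll, pitch, yaw] about the fixed x, y, z axes, in that order (R = Rz(yaw) Ry(pitch) Rx(roll)).
In Python, from station import robot gives the robot as it stands.
- The arm moves only by the shell command python3 -m jog 'ROWS' [OPENING]. ROWS is text: rows parted by semicolons, each of 6 numbers parted by spaces: the shift along the tool's x, y, z as a fraction of full scale, then the turn, a rotation vector about the tool's x, y, z as a fraction of full scale. A call has 1 to 10 rows; each row is the pose to reach, as a shift and turn from the pose commanded when the call began, along the tool's axes at that moment; what a row does not reach only later rows make up. Full scale, the value 1, is 0.08 m for a shift and 30 degrees for a turn. A row lasts 1/12 s, in which the tool goes at most 41.7 mm and 7.16 degrees, less where a joint would pass 70% of its speed; a pose out of reach is approached as far as the arm can. A call with a number of a shift or a turn outside -1 to 1 is refused whole. A call with a gripper value outside its range is refused whole. OPENING is the opening, from 0 (shut) to 1 (fully open), set as the call begins (- or left out, the last holds). The fingers move at their own pace and stop on an object; the grip force is fixed at half the most. Time passes only in rows, so rows that repeat a pose let the fingers close. It gives the time, the measured TCP pose, the force, the opening and the grip force at its end, in the units of the state.
- robot.state(): the state, without advancing time (a new reading comes with each control period).
- robot.camera(name): name is "scene" or "side" or "wrist"; returns a dict with "image" (384x512x3 uint8, blue, green, red), "depth" (384x512 float32, mm along the optical axis (not along the pixel's ray), 0 where there is no reading), "vertical_fov" (degrees; the focal length in pixels is half the picture's height over the tangent of half this angle, whatever the lens; pixels are square), "cx", "cy" (the principal point, pixels), "R" (3x3) and "t" (3): a world point X has camera coordinates R X + t; the wrist camera has in their place "tool_from_camera" (4x4, takes a point from camera to tool coordinates, whose origin is the TCP and whose axes are the flange's). Camera axes: x right, y down, z forward; pixel columns grow to the right and rows downward; lengths in mm; the calibration is good to about 2 mm. A picture is of the moment at which its call begins: read the wrist's pose just before it.
- robot.hand_in(): hands the job in; it is judged then, once.
The state is a dict: "t": time; "joint_positions": joint angles; "dq": joint speeds; "joint_torque": joint torques, N m; "eef_pos": TCP position; "eef_rot": TCP orientation; "force": force on the tool from outside, world axes, zero at the start; "ft_torque": the same for the moment, N m; "opening": opening from 0.0 (shut) to 1.0 (fully open); "grip_force": force on a finger pad.
Only numpy, scipy, OpenCV 4.12 (cv2) and the standard library are available. Lean on these libraries where they do the work, as an engineer would, in place of code of your own. Each camera call takes 0.05 s, during which the arm holds its last target. There are 200 camera calls.

## Working session

There is one attempt and no reset: what is moved stays moved. The work goes in short steps, Python scripts to look and compute and a shell command to move; the robot and the scene stay as the last step left them, time stands still between calls to the robot, and variables do not carry over. Pictures are saved under pics/ and viewed, at most 14 in all, crops included, and the job is handed in when it is done.

```bash
ls; mkdir -p pics; python3 - <<'E'
from station import robot
import cv2,numpy as np
print(robot.state(), robot.tcp_to_tips)
for n in("scene","side"):
    c=robot.camera(n); cv2.imwrite(f"pics/{n}0.png",c["image"]); print(n,c["R"],c["t"],c["vertical_fov"],c["cx"],c["cy"])
    np.savez(f"{n}0.npz",**{k:c[k] for k in("image","depth","R","t","vertical_fov","cx","cy")})
E
```

```text
pics
{'t': 0.0, 'joint_positions': array([-1.24008307,  0.4777824 ,  0.02233322,  1.55640125, -0.01150991,
        1.10928339, -0.0830847 ]), 'dq': array([-0.0006456 , -0.00159227,  0.00147402,  0.00044311, -0.0003433 ,
        0.00092642,  0.0003582 ]), 'joint_torque': array([ 4.01337979e-05, -5.82841694e+01,  1.53465662e+00, -2.72618920e+01,
       -5.42218995e-02,  1.66755065e-02,  1.59538913e-04]), 'eef_pos': array([286.55407654, 610.54775403, 235.7146273 ]), 'eef_rot': array([-3.13985010e+00,  1.16672822e-04,  2.70281828e+00]), 'force': array([0.15464006, 0.33316169, 0.3819366 ]), 'ft_torque': array([ 0.0263694 , -0.05342493, -0.03144422]), 'grip_force': 0.0, 'opening': 1.0020257668695627} 14.0
scene [[-0.86962009  0.49369195  0.00540078]
 [ 0.36401105  0.64850546 -0.66853319]
 [-0.33355189 -0.57940395 -0.7436627 ]] [ 492.34166042 -138.52770219 1114.9546179 ] 56.16350707019085 250.63984921558782 190.74879405555646
side [[ 0.99946797 -0.03170952 -0.00763501]
 [-0.02914503 -0.76321694 -0.64548468]
 [ 0.01464084  0.64536378 -0.76373506]] [-555.74636482   62.39077971 1296.99839284] 50.76002828874078 254.4505291727435 193.42738480664383
```

View pics/scene0.png

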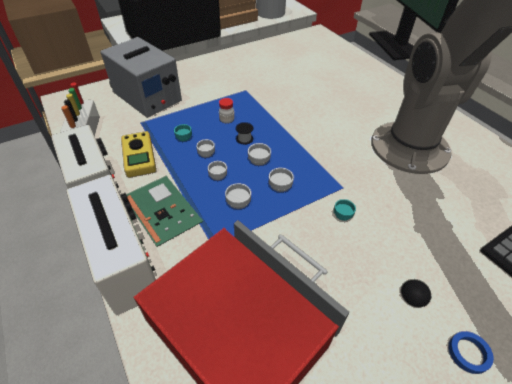

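View pics/side0.png

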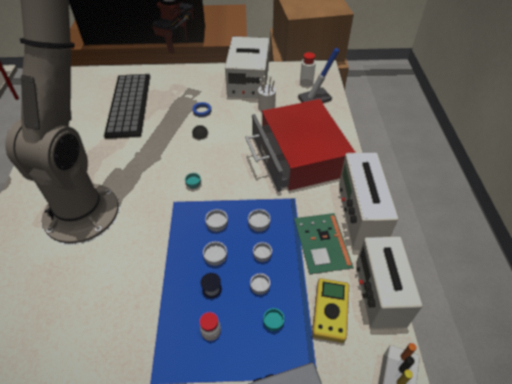

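Two views show 3 large dishes (side: 216,219; 259,219; 215,253) and 2 small (262,252; 260,284) on the blue mat. There are two turquoise look-alikes, plus the spool, the jar and the red unit at upper right with its handle towards the robot.

```bash
cat > h.py <<'E'
import numpy as np,cv2
from station import robot
from scipy.optimize import least_squares
from scipy.spatial.transform import Rotation as Ro
def grab(n):
    return robot.camera(n)
def cloud(c,T=None):
    d=np.asarray(c["depth"],float);h,w=d.shape
    f=h/2/np.tan(np.radians(float(c["vertical_fov"]))/2)
    v,u=np.mgrid[:h,:w]
    P=np.dstack([(u-c["cx"])/f*d,(v-c["cy"])/f*d,d])
    if T is None: X=(P-c["t"])@np.asarray(c["R"])
    else: X=P@T[:3,:3].T+T[:3,3]
    X[d<=0]=np.nan
    return X
def wristT(c,s):
    E=np.eye(4);E[:3,:3]=Ro.from_euler('xyz',s["eef_rot"]).as_matrix();E[:3,3]=s["eef_pos"]
    return E@np.asarray(c["tool_from_camera"])
def circ(p):
    r=least_squares(lambda q:np.hypot(p[:,0]-q[0],p[:,1]-q[1])-q[2],[*p.mean(0),30],loss='soft_l1',f_scale=1.5)
    return r.x
E
python3 - <<'E'
from h import *
for n in("scene","side"):
    c=np.load(n+"0.npz");X=cloud(c);im=c["image"]
    m=(X[...,2]>22)&(X[...,2]<42)&(X[...,0]>350)&(X[...,0]<850)&(X[...,1]>-400)&(X[...,1]<300)
    k,l,st,ce=cv2.connectedComponentsWithStats(m.astype(np.uint8))
    print(n)
    for i in range(1,k):
        if st[i,4]<25: continue
        p=X[l==i];q=circ(p[:,:2]);print(ce[i].round(),st[i,4],q.round(1),np.nanpercentile(p[:,2],[5,50,95]).round(1),np.median(im[l==i],0))
    # unit top
    hsv=cv2.cvtColor(im,cv2.COLOR_BGR2HSV)
    m=(X[...,2]>104)&(X[...,2]<117)&(hsv[...,1]>150)&((hsv[...,0]<10)|(hsv[...,0]>170))
    k,l,st,ce=cv2.connectedComponentsWithStats(m.astype(np.uint8));i=1+np.argmax(st[1:,4])
    p=X[l==i];print("top",st[i],np.median(p[:,2]));r=cv2.minAreaRect(p[:,:2].astype(np.float32));print(r,cv2.boxPoints(r).round(1))
    # handle
    m=(X[...,2]>60)&(X[...,2]<130)&(X[...,1]>0)&(X[...,1]<420)&(X[...,0]>450)&(X[...,0]<900)&~((hsv[...,1]>150))
    k,l,st,ce=cv2.connectedComponentsWithStats(m.astype(np.uint8))
    for i in range(1,k):
        if st[i,4]>30:
            p=X[l==i];print("grey",ce[i].round(),st[i,4],p.mean(0).round(1),np.percentile(p[:,2],[5,95]).round(1),cv2.boxPoints(cv2.minAreaRect(p[:,:2].astype(np.float32))).round(0).tolist())
E
```

```text
scene
[227. 114.] 80 [ 431.6 -401.    23.7] [22.8 33.6 40.9] [113.  116.  117.5]
[183. 132.] 66 [ 593.6 -383.    25.1] [22.9 28.1 30.8] [103.  102.   40.5]
[244. 134.] 43 [ 428.9 -283.2   20.2] [23.3 28.2 41.5] [73. 70. 70.]
[138. 156.] 838 [ 751.3 -327.    39.9] [26.5 34.8 38.5] [ 69. 152. 172.]
[205. 146.] 110 [ 562.7 -280.7   25.3] [22.8 28.4 31.7] [132.  123.5 115. ]
[259. 151.] 156 [ 436.8 -179.7   32.3] [22.9 29.2 33.6] [128.  121.  116.5]
[217. 168.] 114 [ 573.2 -178.5   25.1] [22.9 28.8 31.7] [133.5 131.  123.5]
[281. 177.] 173 [437.9 -60.5  32.2] [22.8 29.2 33.8] [127. 123. 116.]
[238. 194.] 190 [568.6 -65.   32.4] [22.5 29.5 33.3] [128.  120.5 117. ]
[341. 211.] 80 [354.4 108.5  25.1] [23.3 28.4 31.7] [107.  111.5  47. ]
top [  134   229   205   155 18617] 108.71715519909753
((741.0390014648438, 242.77781677246094), (225.1629180908203, 298.91754150390625), 15.342597007751465) [[592.9 357.1]
 [672.   68.9]
 [889.2 128.4]
 [810.1 416.7]]
grey [293. 271.] 2606 [595.  216.1  89.2] [ 64.1 104. ] [[508.0, 332.0], [585.0, 47.0], [673.0, 71.0], [596.0, 356.0]]
grey [143. 277.] 714 
[... 1152 characters left out ...]
35.3] [116.  99.  36.]
top [ 263  100   91   70 3834] 110.36516236325961
((739.942626953125, 242.50125122070312), (224.3057403564453, 309.7237548828125), 15.159231185913086) [[591.2 362.6]
 [672.2  63.7]
 [888.7 122.4]
 [807.7 421.3]]
grey [340. 132.] 79 [855.  233.4 110.2] [107.1 113.9] [[817.0, 380.0], [852.0, 122.0], [888.0, 127.0], [852.0, 384.0]]
grey [264. 148.] 681 [594.7 184.8  91.4] [ 66.  106.9] [[507.0, 332.0], [585.0, 44.0], [648.0, 61.0], [570.0, 349.0]]
grey [344. 173.] 164 [840.7  51.6  96. ] [ 62.6 126.9] [[822.0, 2.0], [841.0, 0.0], [852.0, 119.0], [833.0, 121.0]]
grey [291. 175.] 33 [676.3  69.8  76.8] [60.5 99.3] [[670.0, 74.0], [671.0, 65.0], [687.0, 67.0], [686.0, 76.0]]
```

```bash
python3 - <<'E'
from h import *
a=np.radians(15.2);U=np.array([[np.cos(a),np.sin(a)],[-np.sin(a),np.cos(a)]]) # rows: ux, uy
C=np.array([740.5,242.6])
for n in("scene","side"):
    c=np.load(n+"0.npz");X=cloud(c);hsv=cv2.cvtColor(c["image"],cv2.COLOR_BGR2HSV)
    L=(X[...,:2]-C)@U.T
    m=(abs(L[...,0]+150)<90)&(abs(L[...,1])<160)&(X[...,2]>60)&(X[...,2]<115)&(hsv[...,1]<120)
    x=L[m][:,0];z=X[m][:,2];y=L[m][:,1]
    print(n,np.histogram(x,np.arange(-240,-90,5)))
    b=(x<-153)&(z>70)&(z<100);print("bar",np.percentile(x[b],[5,50,95]),np.percentile(y[b],[1,50,99]),np.percentile(z[b],[5,50,95]),b.sum())
    p=np.polyfit(y[b],x[b],1);print("slope",p)
    f=(z>100);print("panel top",np.percentile(x[f],[2,50,98]),np.percentile(y[f],[1,99]),f.sum(),np.polyfit(y[f],x[f],1))
    red=(hsv[...,1]>150)&(abs(L[...,0])<150)&(abs(L[...,1])<170)&(X[...,2]>104)&(X[...,2]<116)
    print("red",np.percentile(L[red],[0.5,99.5],axis=0))
print(C+np.array([-200,0])@U, C+np.array([-365,0])@U)
E
```

```text
scene (array([   0,    0,    0,    0,    0,    0,    0,    5,  103,  192,   20,
         18,   17,   17,   18,   15,    1,   35,  299,  340, 1518,    1,
          0,    0,    0,    3,    2,    1,    0]), array([-240, -235, -230, -225, -220, -215, -210, -205, -200, -195, -190,
       -185, -180, -175, -170, -165, -160, -155, -150, -145, -140, -135,
       -130, -125, -120, -115, -110, -105, -100,  -95]))
bar [-198.79493062 -192.15906881 -167.01122876] [-62.65389455   5.01046742  62.01085255] [80.42165078 84.29858448 86.95666069] 406
slope [ 4.31108333e-03 -1.89304821e+02]
panel top [-150.23925412 -142.74070834 -136.2174432 ] [-148.07344007  144.1687307 ] 970 [-1.72223154e-02 -1.42043815e+02]
red [[-109.72246311 -146.6717596 ]
 [ 112.11507822  147.83130463]]
side (array([  0,   0,   0,   0,   0,   0,   0,  21,  42,  28,   6,   7,   8,
         6,   8,   6,   8, 260, 130, 102,  49,   0,   0,   0,   0,  20,
         2,   0,   0]), array([-240, -235, -230, -225, -220, -215, -210, -205, -200, -195, -190,
       -185, -180, -175, -170, -165, -160, -155, -150, -145, -140, -135,
       -130, -125, -120, -115, -110, -105, -100,  -95]))
bar [-201.04964885 -193.99027034 -158.94471885] [-65.5074197   -8.50229511  59.46017744] [81.06876937 86.03227121 90.30929161] 141
slope [-9.68834439e-03 -1.88115721e+02]
panel top [-151.6510353  -145.11422631 -136.71019554] [-149.30886877  144.92538313] 274 [ 4.00643326e-03 -1.44355264e+02]
red [[-111.63264896 -151.66004193]
 [ 107.80962333  144.85007707]]
[547.49670111 190.16216427] [388.26897952 146.9009498 ]
```

```bash
cat >> h.py <<'E'
A=np.radians(15.2);UX=np.array([np.cos(A),np.sin(A)]);UY=np.array([-np.sin(A),np.cos(A)]);C0=np.array([740.5,242.6])
def plan(x,y,z,yaw_deg):
    s=robot.state();R=Ro.from_euler('xyz',s["eef_rot"])
    G=Ro.from_euler('xyz',[np.pi,0,np.radians(yaw_deg)])
    rv=(R.inv()*G).as_rotvec(degrees=True)/30
    d=np.array([x,y,z])-s["eef_pos"]
    print("t",round(s["t"],1),"pos",s["eef_pos"].round(1),"open",round(s["opening"],3),"grip",round(s["grip_force"],1),"F",s["force"].round(1))
    print(" turn",rv.round(3)," shift(goal axes)",(G.inv().apply(d)/80).round(3)," shift(now axes)",(R.inv().apply(d)/80).round(3))
E
python3 -m jog '0 0 0 0 0 0.3;0 0 0 0 0 0.6;0 0 0 0 0 0.83;0 0 0 0 0 0.83;0 0 0 0 0 0.83' 0.45
python3 -m jog '0 0 0 0 0 0.3;0 0 0 0 0 0.6;0 0 0 0 0 0.83;0 0 0 0 0 0.83;0 0 0 0 0 0.83'
python3 -c "
from h import *
plan(551.4,191.2,180,105.2)"
```

```text
t: 0.52
eef_pos: [286.5, 610.8, 236.1]
eef_rot: [-3.141, 0.001, 2.266]
force: [0.3, 0.5, -0.0]
opening: 0.66
grip_force: 0.0
t: 0.93
eef_pos: [286.6, 610.9, 236.3]
eef_rot: [-3.141, 0.001, 1.834]
force: [0.0, -0.0, -1.1]
opening: 0.449
grip_force: 0.0
t 0.9 pos [286.6 610.9 236.3] open 0.449 grip 0.0 F [ 0.  -0.  -1.1]
 turn [-0.001  0.001 -0.004]  shift(goal axes) [-5.931  1.819  0.703]  shift(now axes) [-5.926  1.832  0.707]
```

```bash
(
python3 -m jog '-0.5 0.15 0 0 0 0;-1 0.3 0 0 0 0;-1 0.3 0 0 0 0'
python3 -m jog '-0.5 0.15 0 0 0 0;-1 0.3 0 0 0 0;-1 0.3 0 0 0 0'
python3 -m jog '-0.5 0.15 0 0 0 0;-1 0.3 0 0 0 0;-1 0.3 0 0 0 0'
python3 -m jog '-0.5 0.15 0 0 0 0;-1 0.3 0 0 0 0;-1 0.3 0 0 0 0'
python3 -m jog '-0.5 0.15 0 0 0 0;-1 0.3 0 0 0 0;-1 0.3 0 0 0 0'
python3 -m jog '-0.46 0.15 0.3 0 0 0;-0.93 0.3 0.6 0 0 0;-0.93 0.3 0.6 0 0 0;-0.93 0.3 0.6 0 0 0;-0.93 0.3 0.6 0 0 0' ) | grep -E "eef_pos|force"
python3 - <<'E'
from h import *
plan(551.4,191.2,77,105.2)
s=robot.state();c=grab("wrist");X=cloud(c,wristT(c,s))
cv2.imwrite("pics/w1.png",c["image"])
L=(X[...,:2]-C0)@np.array([UX,UY]).T;z=X[...,2]
b=(abs(L[...,0]+196)<25)&(abs(L[...,1])<70)&(z>74)&(z<98)
print("bar",b.sum(),np.percentile(L[b],[3,50,97],axis=0).round(1),np.percentile(z[b],[5,50,95]))
b&=abs(L[...,0]+196)<10
print(np.polyfit(L[b][:,1],L[b][:,0],1))
E
```

```text
eef_pos: [337.5, 532.2, 236.7]
force: [2.5, -1.4, 0.2]
grip_force: 0.0
eef_pos: [381.0, 460.7, 237.0]
force: [0.7, -0.7, -0.5]
grip_force: 0.0
eef_pos: [424.2, 389.6, 237.0]
force: [1.2, -0.4, -0.2]
grip_force: 0.0
eef_pos: [467.6, 318.5, 237.1]
force: [0.5, -1.9, 0.1]
grip_force: 0.0
eef_pos: [511.0, 247.4, 237.2]
force: [0.1, -1.2, 0.4]
grip_force: 0.0
eef_pos: [548.9, 190.7, 188.6]
force: [-0.4, 0.6, 0.1]
grip_force: 0.0
t 2.6 pos [548.9 190.7 188.6] open 0.448 grip 0.0 F [-0.4  0.6  0.1]
 turn [-0.001 -0.    -0.004]  shift(goal axes) [-0.003  0.031  1.394]  shift(now axes) [-0.003  0.033  1.394]
bar 2408 [[-202.4  -58.8]
 [-196.4    6.5]
 [-174.3   58.9]] [84.43293195 87.25217234 88.97533413]
[ 9.72246504e-06 -1.96848637e+02]
```

View pics/w1.png

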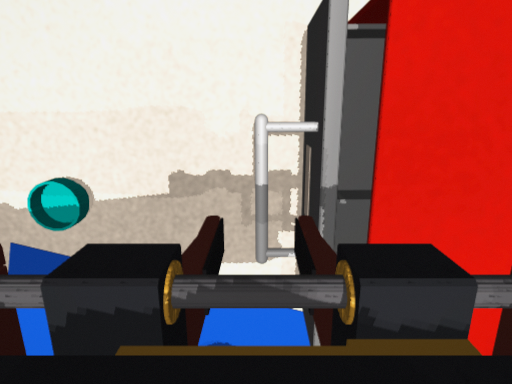

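```bash
(
python3 -m jog '0 0.02 0.35 0 0 0;0 0.02 0.7 0 0 0;0 0.02 0.7 0 0 0'
python3 -m jog '0 0 0.35 0 0 0;0 0 0.69 0 0 0;0 0 0.69 0 0 0;0 0 0.69 0 0 0' 
python3 -m jog '0 0 0 0 0 0;0 0 0 0 0 0;0 0 0 0 0 0;0 0 0 0 0 0;0 0 0 0 0 0' 0)
python3 -c "
from h import *
plan(408.5,152.4,77,105.2)"
```

```text
t: 2.9
eef_pos: [547.3, 192.5, 129.3]
eef_rot: [-3.135, -0.0, 1.838]
force: [-1.3, 0.3, -0.7]
opening: 0.448
grip_force: 0.0
t: 3.23
eef_pos: [550.0, 191.9, 78.1]
eef_rot: [-3.14, -0.0, 1.835]
force: [-0.6, -0.4, -0.5]
opening: 0.45
grip_force: 0.0
t: 3.65
eef_pos: [551.0, 191.0, 78.3]
eef_rot: [3.14, -0.0, 1.834]
force: [-1.4, 0.1, 6.1]
opening: 0.12
grip_force: 30.1
t 3.6 pos [551.  191.   78.3] open 0.12 grip 30.1 F [-1.4  0.1  6.1]
 turn [ 0.002 -0.001 -0.005]  shift(goal axes) [ 1.000e-03 -1.846e+00  1.700e-02]  shift(now axes) [-0.003 -1.846  0.015]
```

```bash
(
python3 -m jog '0 -0.1 0 0 0 0;0 -0.25 0 0 0 0;0 -0.4 0 0 0 0;0 -0.55 0 0 0 0;0 -0.7 0 0 0 0;0 -0.85 0 0 0 0;0 -0.95 0 0 0 0;0 -0.95 0 0 0 0'
python3 -m jog '0 -0.15 0 0 0 0;0 -0.3 0 0 0 0;0 -0.45 0 0 0 0;0 -0.6 0 0 0 0;0 -0.75 0 0 0 0;0 -0.83 0 0 0 0;0 -0.86 0 0 0 0;0 -0.86 0 0 0 0')
python3 -c "
from h import *
plan(408.5,152.4,77,105.2)"
```

```text
t: 4.32
eef_pos: [475.9, 170.5, 78.3]
eef_rot: [-3.142, -0.001, 1.833]
force: [-1.2, -1.2, 7.7]
opening: 0.12
grip_force: 30.0
t: 4.98
eef_pos: [415.3, 153.9, 78.4]
eef_rot: [3.13, 0.0, 1.833]
force: [14.4, 0.8, -13.1]
opening: 0.119
grip_force: 30.0
t 5.0 pos [415.3 153.9  78.4] open 0.119 grip 30.0 F [ 14.4   0.8 -13.1]
 turn [ 0.021  0.    -0.006]  shift(goal axes) [ 0.005 -0.087  0.018]  shift(now axes) [ 0.004 -0.088  0.017]
```

```bash
(
python3 -m jog '0 -0.04 0 0 0 0;0 -0.04 0 0 0 0;0 -0.04 0 0 0 0' | grep -E "pos|force"
python3 -m jog '0 0.09 0 0 0 0;0 0.09 0 0 0 0;0 0.09 0 0 0 0'
python3 -m jog '0 0 0 0 0 0;0 0 0 0 0 0;0 0 0 0 0 0' 0.45
python3 -m jog '0 0 -0.5 0 0 0;0 0 -0.9 0 0 0;0 0 -0.9 0 0 0' 
python3 -m jog '0 0 -0.5 0 0 0;0 0 -0.9 0 0 0;0 0 -0.9 0 0 0' )
python3 - <<'E'
from h import *
c=grab("scene");cv2.imwrite("pics/s2.png",c["image"]);X=cloud(c)
L=(X[...,:2]-C0)@np.array([UX,UY]).T;z=X[...,2];hsv=cv2.cvtColor(c["image"],cv2.COLOR_BGR2HSV)
g=(hsv[...,1]<120)
b=(L[...,0]>-365)&(L[...,0]<-320)&(abs(L[...,1])<52)&(z>74)&(z<98)&g;print("bar",b.sum(),np.percentile(L[b][:,0],[5,50,95]))
b=(L[...,0]>-310)&(L[...,0]<-270)&(abs(L[...,1])<150)&(z>98)&(z<110)&g;print("panel",b.sum(),np.percentile(L[b],[2,50,98],axis=0))
for nm,lo,hi in(("walls",38,56),("floor",5,20)):
    b=(L[...,0]>-280)&(L[...,0]<-125)&(abs(L[...,1])<150)&(z>lo)&(z<hi)&g
    print(nm,np.histogram(L[b][:,1],np.arange(-150,151,6)))
s=robot.state();c=grab("wrist");cv2.imwrite("pics/w2.png",c["image"])
E
```

```text
eef_pos: [415.3, 153.9, 78.5]
force: [22.9, 1.8, -25.8]
grip_force: 30.0
t: 5.48
eef_pos: [416.0, 154.0, 78.3]
eef_rot: [3.139, -0.0, 1.833]
force: [2.0, -1.6, 8.6]
opening: 0.118
grip_force: 30.0
t: 5.73
eef_pos: [413.6, 154.0, 77.3]
eef_rot: [-3.14, -0.0, 1.834]
force: [-0.5, 0.1, -0.9]
opening: 0.301
grip_force: 0.0
t: 5.98
eef_pos: [416.8, 155.2, 153.5]
eef_rot: [3.136, -0.002, 1.833]
force: [1.0, 0.7, -0.7]
opening: 0.45
grip_force: 0.0
t: 6.23
eef_pos: [417.0, 155.4, 226.1]
eef_rot: [3.134, -0.003, 1.833]
force: [1.0, -0.6, 0.1]
opening: 0.449
grip_force: 0.0
bar 218 [-338.22763426 -332.53137023 -329.94227244]
panel 819 [[-290.20559611 -141.23346743]
 [-281.84361916   18.6156314 ]
 [-276.08097729  142.4217774 ]]
walls (array([  4,  21, 142,  11,   8,   9,  12,   9,   9,   9,   7,  11,  10,
         9,  12,  10,   9,  12,  11,  10,  10,  82,  97,  12,  11,  12,
        10,  13,  12,  13,  14,  10,  10,  12,  13,  12,  16,  14,  12,
        13,  12,  14,  13,  14,  13,  15,  15, 163,  14,   8]), array([-150, -144, -138, -132, -126, -120, -114, -108, -102,  -96,  -90,
        -84,
[... 187 characters left out ...]
,   96,  102,  108,
        114,  120,  126,  132,  138,  144,  150]))
floor (array([  0,   0, 129, 104, 100, 111, 103, 108, 108, 109, 114, 113, 112,
       112, 122, 108, 121, 114, 129,  51,   0,   2, 162, 129, 126, 128,
       128, 134, 139, 134, 137, 130, 142, 140, 147, 140, 146, 142, 146,
       147, 153, 153, 153, 161, 156, 157,  74,  36,  10,   6]), array([-150, -144, -138, -132, -126, -120, -114, -108, -102,  -96,  -90,
        -84,  -78,  -72,  -66,  -60,  -54,  -48,  -42,  -36,  -30,  -24,
        -18,  -12,   -6,    0,    6,   12,   18,   24,   30,   36,   42,
         48,   54,   60,   66,   72,   78,   84,   90,   96,  102,  108,
        114,  120,  126,  132,  138,  144,  150]))
```

View pics/s2.png

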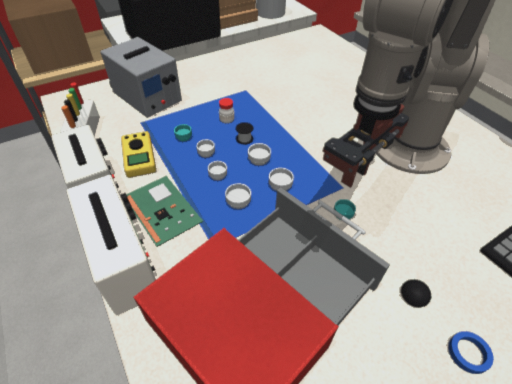

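Drawer is out at its stop (bar at (415,154), force rises with no motion). Bays are at unit y +59 / −77. Now turn the tool and look at the dishes from above.

```bash
(
python3 -m jog '0 0 0 0 0 0.25;0 0 0 0 0 0.5;0 0 0 0 0 0.75;0 0 0 0 0 1;0 0 0 0 0 1' 1
python3 -m jog '0 0 0 0 0 0.25;0 0 0 0 0 0.5;0 0 0 0 0 0.75;0 0 0 0 0 1;0 0 0 0 0 1'
python3 -m jog '0 0 0 0 0 0.25;0 0 0 0 0 0.5;0 0 0 0 0 0.75;0 0 0 0 0 1;0 0 0 0 0 1;0 0 0 0 0 1' )|grep -E "rot|pos"
python3 -c "
from h import *
plan(436.9,-61.5,200,15.2)"
```

```text
eef_pos: [413.4, 153.7, 219.7]
eef_rot: [-3.139, 0.003, 1.305]
eef_pos: [413.8, 153.8, 220.3]
eef_rot: [-3.141, 0.002, 0.784]
eef_pos: [414.2, 154.1, 220.8]
eef_rot: [3.141, 0.001, 0.268]
t 7.7 pos [414.2 154.1 220.8] open 1.001 grip 0.0 F [0.5 0.1 0.5]
 turn [0.001 0.002 0.005]  shift(goal axes) [-0.433  2.675  0.261]  shift(now axes) [-0.44   2.674  0.262]
```

```bash
(
python3 -m jog '-0.1 0.5 0.1 0 0 0;-0.14 0.89 0.1 0 0 0;-0.14 0.89 0.1 0 0 0'
python3 -m jog '-0.1 0.5 0.1 0 0 0;-0.14 0.89 0.1 0 0 0;-0.14 0.89 0.1 0 0 0'
python3 -m jog '-0.1 0.5 0.06 0 0 0;-0.15 0.89 0.06 0 0 0;-0.15 0.89 0.06 0 0 0;-0.15 0.89 0.06 0 0 0;-0.15 0.89 0.06 0 0 0' )|grep -E "pos"
cat >> h.py <<'E'
def rims(save=None,show=True,zlo=22,zhi=42):
    "rims seen by the wrist camera"
    s=robot.state();c=grab("wrist");X=cloud(c,wristT(c,s));im=c["image"]
    if save: cv2.imwrite("pics/"+save,im)
    m=(X[...,2]>zlo)&(X[...,2]<zhi);k,l,st,ce=cv2.connectedComponentsWithStats(m.astype(np.uint8))
    for i in range(1,k):
        if st[i,4]<150: continue
        p=X[l==i];q=circ(p[:,:2])
        if 18<q[2]<40: print(" px",ce[i].round(),st[i,4],"xy r",q.round(1),"ztop",np.percentile(p[:,2],95).round(1),"bgr",np.median(im[l==i],0))
E
python3 -c "
from h import *
rims('w3.png')
plan(436.9,-61.5,200,15.2)"
```

```text
eef_pos: [422.1, 77.1, 212.9]
eef_pos: [429.9, 5.8, 205.3]
eef_pos: [436.9, -60.1, 200.5]
 px [304.  41.] 1188 xy r [566.4 -66.3  31.9] ztop 36.0 bgr [234.  223.  218.5]
 px [416.  74.] 1098 xy r [ 571.7 -179.5   25.2] ztop 33.9 bgr [145.5 140.  134. ]
 px [488. 115.] 675 xy r [ 561.3 -281.1   25.2] ztop 33.9 bgr [86. 87. 87.]
 px [260. 179.] 860 xy r [437. -62.  32.] ztop 36.0 bgr [149. 142. 141.]
 px [371. 201.] 943 xy r [ 435.8 -180.2   32.2] ztop 35.8 bgr [91. 91. 92.]
 px [ 88. 209.] 964 xy r [353.  106.   25.2] ztop 33.8 bgr [75. 79.  0.]
t 8.6 pos [436.9 -59.7 200.5] open 0.998 grip 0.0 F [-0.1 -0.6  0.4]
 turn [-0.001  0.001  0.002]  shift(goal axes) [-0.006  0.022  0.006]  shift(now axes) [-0.006  0.022  0.006]
```

View pics/w3.png

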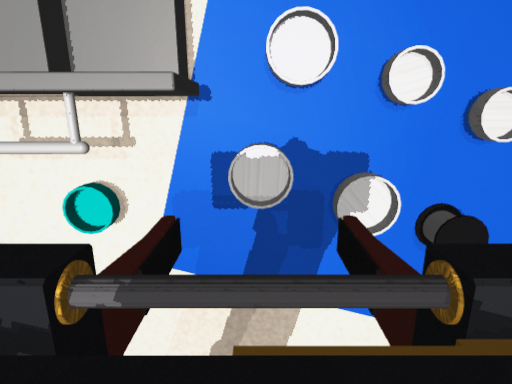

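Wrist view matches: large dish between fingers at (260,179), other dishes at their static positions. Descend and grip.

```bash
(
python3 -m jog '-0.01 0.03 0.5 0 0 0;-0.01 0.03 0.95 0 0 0;-0.01 0.03 0.95 0 0 0'
python3 -m jog '0 0 0.5 0 0 0;0 0 0.9 0 0 0;0 0 0.9 0 0 0;0 0 0.9 0 0 0'
python3 -m jog '0 0 0.15 0 0 0;0 0 0.28 0 0 0;0 0 0.28 0 0 0;0 0 0.28 0 0 0' )|grep -E "pos|force"
python3 -c "
from h import *
plan(437,-62,29.5,15.2)"
```

```text
eef_pos: [433.0, -61.7, 119.9]
force: [-1.1, 0.5, -0.3]
grip_force: 0.0
eef_pos: [436.4, -62.9, 53.1]
force: [0.1, -0.3, 1.1]
grip_force: 0.0
eef_pos: [437.5, -63.2, 31.4]
force: [-0.7, 0.2, 0.0]
grip_force: 0.0
t 9.6 pos [437.5 -63.2  31.4] open 1.004 grip 0.0 F [-0.7  0.2  0. ]
 turn [-0.001 -0.003 -0.004]  shift(goal axes) [-0.001 -0.016  0.024]  shift(now axes) [-0.002 -0.016  0.024]
```

```bash
(
python3 -m jog '0 0 0.02 0 0 0;0 0 0.02 0 0 0;0 0 0.02 0 0 0;0 0 0.02 0 0 0;0 0 0.02 0 0 0;0 0 0.02 0 0 0' 0
python3 -m jog '0 0 -0.2 0 0 0;0 0 -0.5 0 0 0;0 0 -0.8 0 0 0;0 0 -0.9 0 0 0;0 0 -0.9 0 0 0' 
python3 -m jog '0 0 -0.3 0 0 0;0 0 -0.6 0 0 0;0 0 -0.9 0 0 0;0 0 -1 0 0 0;0 0 -1 0 0 0' )|grep -E "pos|force|open"
python3 -c "
from h import *
plan(536.8,248.4,182,15.2)"
```

```text
eef_pos: [437.0, -63.3, 29.0]
force: [-0.9, 1.2, 7.0]
opening: 0.751
grip_force: 30.0
eef_pos: [438.0, -63.4, 101.9]
force: [0.5, 0.2, -1.7]
opening: 0.76
grip_force: 30.0
eef_pos: [437.7, -63.1, 181.2]
force: [0.3, 0.1, -2.0]
opening: 0.757
grip_force: 30.0
t 10.9 pos [437.7 -63.1 181.2] open 0.757 grip 30.0 F [ 0.3  0.1 -2. ]
 turn [-0.001 -0.005 -0.003]  shift(goal axes) [ 2.216 -3.433 -0.01 ]  shift(now axes) [ 2.211e+00 -3.436e+00 -2.000e-03]
```

```bash
(
python3 -m jog '0.14 -0.22 0 0 0 0;0.33 -0.52 0 0 0 0;0.55 -0.86 0 0 0 0;0.55 -0.86 0 0 0 0'
python3 -m jog '0.19 -0.3 0 0 0 0;0.38 -0.6 0 0 0 0;0.55 -0.86 0 0 0 0;0.55 -0.86 0 0 0 0'
python3 -m jog '0.19 -0.3 0 0 0 0;0.38 -0.6 0 0 0 0;0.55 -0.86 0 0 0 0;0.55 -0.86 0 0 0 0'
python3 -m jog '0.19 -0.3 0 0 0 0;0.38 -0.6 0 0 0 0;0.55 -0.86 0 0 0 0;0.55 -0.86 0 0 0 0;0.55 -0.86 0 0 0 0' )|grep -E "pos|force|open"
python3 -c "
from h import *
plan(536.8,248.4,41.5,15.2)"
```

```text
eef_pos: [462.3, 20.4, 178.7]
force: [0.8, -0.4, -1.3]
opening: 0.755
grip_force: 30.0
eef_pos: [486.4, 97.6, 178.4]
force: [0.8, -0.4, -0.8]
opening: 0.756
grip_force: 30.0
eef_pos: [510.7, 175.5, 178.3]
force: [-0.1, 1.3, -2.0]
opening: 0.753
grip_force: 30.0
eef_pos: [534.4, 248.4, 178.2]
force: [-0.4, -0.9, -1.2]
opening: 0.755
grip_force: 30.0
t 12.3 pos [534.4 248.4 178.2] open 0.755 grip 30.0 F [-0.4 -0.9 -1.2]
 turn [0.002 0.005 0.   ]  shift(goal axes) [0.029 0.008 1.709]  shift(now axes) [0.034 0.007 1.709]
```

```bash
(
python3 -m jog '0.02 0 0.3 0 0 0;0.02 0 0.6 0 0 0;0.02 0 0.85 0 0 0;0.02 0 0.85 0 0 0'
python3 -m jog '0 0 0.2 0 0 0;0 0 0.4 0 0 0;0 0 0.6 0 0 0;0 0 0.75 0 0 0;0 0 0.82 0 0 0;0 0 0.84 0 0 0;0 0 0.84 0 0 0;0 0 0.84 0 0 0')|grep -E "pos|force|open"
python3 -c "
from h import *
plan(536.8,248.4,41,15.2)"
```

```text
eef_pos: [533.5, 245.1, 107.9]
force: [-0.2, 0.8, -2.0]
opening: 0.753
grip_force: 30.0
eef_pos: [537.4, 248.4, 46.2]
force: [-0.0, 0.5, -0.8]
opening: 0.756
grip_force: 30.0
t 13.3 pos [537.4 248.4  46.2] open 0.756 grip 30.0 F [-0.   0.5 -0.8]
 turn [-0.    -0.002 -0.005]  shift(goal axes) [-0.007 -0.002  0.065]  shift(now axes) [-0.007 -0.002  0.065]
```

```bash
(
python3 -m jog '0 0 0.03 0 0 0;0 0 0.06 0 0 0;0 0 0.06 0 0 0;0 0 0.06 0 0 0')|grep -E "pos|force|open"
python3 -c "
from h import *
plan(536.8,248.4,41,15.2)"
```

```text
eef_pos: [537.3, 248.7, 41.1]
force: [0.6, 1.4, 1.6]
opening: 0.756
grip_force: 30.0
t 13.6 pos [537.3 248.7  41.1] open 0.756 grip 30.0 F [0.6 1.4 1.6]
 turn [-0.001 -0.003 -0.005]  shift(goal axes) [-0.008  0.002  0.001]  shift(now axes) [-0.008  0.002  0.001]
```

Contact with the floor (force z up). Release, rise, look.

```bash
(
python3 -m jog '0 0 0 0 0 0;0 0 0 0 0 0;0 0 0 0 0 0' 1
python3 -m jog '0 0 -0.3 0 0 0;0 0 -0.7 0 0 0;0 0 -1 0 0 0;0 0 -1 0 0 0' 
python3 -m jog '0 0 -0.4 0 0 0;0 0 -0.9 0 0 0;0 0 -0.9 0 0 0;0 0 -0.9 0 0 0' )|grep -E "pos|force|open"
python3 -c "
from h import *
rims('w4.png',zlo=40,zhi=52)
print();rims()
plan(566.4,-66.3,190,15.2)"
```

```text
eef_pos: [536.7, 248.3, 40.6]
force: [0.5, -0.8, 0.6]
opening: 0.946
grip_force: 0.0
eef_pos: [539.6, 249.2, 125.1]
force: [-0.3, -0.7, -0.0]
opening: 0.999
grip_force: 0.0
eef_pos: [537.8, 248.9, 194.2]
force: [-0.3, 0.1, 0.2]
opening: 0.999
grip_force: 0.0
 px [17. 28.] 599 xy r [619.8 519.8  35.1] ztop 51.5 bgr [77. 85. 91.]
 px [259. 182.] 800 xy r [537.6 248.4  32. ] ztop 48.0 bgr [152.  152.5 154. ]

 px [24. 30.] 960 xy r [619.7 519.6  34.9] ztop 41.0 bgr [77. 86. 92.]
 px [259. 178.] 2948 xy r [534.3 247.5  22.5] ztop 35.9 bgr [176. 177. 179.]
t 14.7 pos [536.  248.3 191.6] open 1.001 grip 0.0 F [ 0.1  0.7 -0.3]
 turn [ 0.     0.003 -0.004]  shift(goal axes) [-0.664  3.895  0.02 ]  shift(now axes) [-0.656  3.896  0.021]
```

```bash
(
python3 -m jog '-0.08 0.5 0 0 0 0;-0.16 0.97 0 0 0 0;-0.16 0.97 0 0 0 0'
python3 -m jog '-0.08 0.5 0 0 0 0;-0.16 0.97 0 0 0 0;-0.16 0.97 0 0 0 0'
python3 -m jog '-0.08 0.5 0 0 0 0;-0.16 0.97 0 0 0 0;-0.16 0.97 0 0 0 0'
python3 -m jog '-0.08 0.5 0 0 0 0;-0.17 0.97 0 0 0 0;-0.17 0.97 0 0 0 0;-0.17 0.97 0 0 0 0;-0.17 0.97 0 0 0 0' )|grep -E "pos"
python3 -c "
from h import *
rims()
plan(566.4,-66.3,29.5,15.2)"
```

```text
eef_pos: [544.2, 161.0, 191.3]
eef_pos: [551.7, 82.8, 191.6]
eef_pos: [559.2, 4.8, 191.8]
eef_pos: [566.5, -64.3, 191.4]
 px [261. 180.] 915 xy r [567.9 -66.4  31.9] ztop 35.9 bgr [150. 141. 141.]
 px [369. 198.] 794 xy r [ 572.8 -179.5   25.2] ztop 33.8 bgr [112.5 111.  113. ]
 px [453. 224.] 748 xy r [ 562.  -281.2   25.2] ztop 33.7 bgr [87. 87. 88.]
 px [309. 262.] 432 xy r [ 461.8 -153.3   33.3] ztop 35.6 bgr [85.  85.  86.5]
 px [310. 310.] 158 xy r [ 470.  -151.2   39.6] ztop 35.9 bgr [161.5 155.5 156. ]
t 15.9 pos [566.7 -63.5 191.6] open 0.999 grip 0.0 F [-0.3  1.4 -0.3]
 turn [-0.002  0.003 -0.003]  shift(goal axes) [-0.013  0.033  2.026]  shift(now axes) [-0.009  0.035  2.026]
```

```bash
(
python3 -m jog '0 0.02 0.5 0 0 0;0 0.035 0.95 0 0 0;0 0.035 0.95 0 0 0'
python3 -m jog '0 0 0.4 0 0 0;0 0 0.8 0 0 0;0 0 0.9 0 0 0;0 0 0.9 0 0 0'
python3 -m jog '0 0 0.1 0 0 0;0 0 0.17 0 0 0;0 0 0.17 0 0 0;0 0 0.17 0 0 0' )|grep -E "pos|force"
python3 -c "
from h import *
plan(567.9,-66.4,29.2,15.2)"
```

```text
eef_pos: [563.7, -64.7, 110.7]
force: [-1.0, 0.8, -0.4]
grip_force: 0.0
eef_pos: [566.8, -66.3, 43.7]
force: [0.3, -0.2, 1.0]
grip_force: 0.0
eef_pos: [568.5, -67.5, 31.9]
force: [-0.5, 0.4, 0.6]
grip_force: 0.0
t 16.8 pos [568.5 -67.5  31.9] open 0.999 grip 0.0 F [-0.5  0.4  0.6]
 turn [ 0.    -0.002 -0.005]  shift(goal axes) [-0.003 -0.015  0.033]  shift(now axes) [-0.003 -0.015  0.033]
```

```bash
(
python3 -m jog '0 0 0.03 0 0 0;0 0 0.03 0 0 0;0 0 0.03 0 0 0;0 0 0.03 0 0 0;0 0 0.03 0 0 0;0 0 0.03 0 0 0' 0
python3 -m jog '0 0 -0.2 0 0 0;0 0 -0.5 0 0 0;0 0 -0.8 0 0 0;0 0 -0.9 0 0 0;0 0 -0.9 0 0 0' 
python3 -m jog '0 0 -0.3 0 0 0;0 0 -0.6 0 0 0;0 0 -0.9 0 0 0;0 0 -1 0 0 0;0 0 -1 0 0 0' )|grep -E "pos|force|open"
python3 -c "
from h import *
plan(537.1,248.4,181,15.2)"
```

```text
eef_pos: [568.0, -67.5, 28.9]
force: [-0.4, -0.0, 3.5]
opening: 0.75
grip_force: 30.0
eef_pos: [569.2, -67.8, 102.3]
force: [0.3, -0.1, -2.7]
opening: 0.754
grip_force: 30.0
eef_pos: [568.7, -67.5, 181.2]
force: [0.6, 0.1, -2.0]
opening: 0.754
grip_force: 30.0
t 18.1 pos [568.7 -67.5 181.2] open 0.754 grip 30.0 F [ 0.6  0.1 -2. ]
 turn [ 0.001 -0.004 -0.004]  shift(goal axes) [ 6.540e-01 -3.915e+00  3.000e-03]  shift(now axes) [ 6.450e-01 -3.916e+00  3.000e-03]
```

```bash
(
python3 -m jog '0.05 -0.25 0 0 0 0;0.1 -0.6 0 0 0 0;0.16 -0.98 0 0 0 0;0.16 -0.98 0 0 0 0'
python3 -m jog '0.05 -0.35 0 0 0 0;0.1 -0.7 0 0 0 0;0.16 -0.98 0 0 0 0;0.16 -0.98 0 0 0 0'
python3 -m jog '0.05 -0.35 0 0 0 0;0.1 -0.7 0 0 0 0;0.16 -0.98 0 0 0 0;0.16 -0.98 0 0 0 0'
python3 -m jog '0.05 -0.35 0 0 0 0;0.1 -0.7 0 0 0 0;0.16 -0.98 0 0 0 0;0.16 -0.98 0 0 0 0;0.16 -0.98 0 0 0 0'
python3 -m jog '0 0 0.3 0 0 0;0 0 0.6 0 0 0;0 0 0.85 0 0 0;0 0 0.85 0 0 0;0 0 0.85 0 0 0' )|grep -E "pos|open"
python3 -c "
from h import *
plan(537.0,248.5,61,15.2)"
```

```text
eef_pos: [558.2, 18.8, 177.6]
opening: 0.75
eef_pos: [550.3, 96.7, 178.0]
opening: 0.755
eef_pos: [542.2, 175.3, 178.2]
opening: 0.752
eef_pos: [534.9, 249.3, 178.6]
opening: 0.747
eef_pos: [535.4, 246.3, 111.5]
opening: 0.755
t 19.9 pos [535.4 246.3 111.5] open 0.755 grip 30.0 F [-0.2 -0.1 -1.8]
 turn [ 0.003  0.006 -0.009]  shift(goal axes) [ 0.027 -0.021  0.631]  shift(now axes) [ 0.029 -0.023  0.631]
```

```bash
(
python3 -m jog '0 0 0.2 0 0 0;0 0 0.35 0 0 0;0 0 0.35 0 0 0;0 0 0.35 0 0 0;0 0 0.35 0 0 0;0 0 0.35 0 0 0' )|grep -E "pos|open"
python3 -c "
from h import *
plan(537.0,248.5,61,15.2)"
```

```text
eef_pos: [536.5, 248.7, 85.6]
opening: 0.752
t 20.4 pos [536.5 248.7  85.6] open 0.752 grip 30.0 F [-0.5 -0.  -1.8]
 turn [-0.001 -0.003 -0.005]  shift(goal axes) [0.005 0.004 0.307]  shift(now axes) [0.005 0.004 0.307]
```

```bash
(
python3 -m jog '0.01 0 0.08 0 0 0;0.01 0 0.16 0 0 0;0.01 0 0.22 0 0 0;0.01 0 0.27 0 0 0;0.01 0 0.29 0 0 0;0.01 0 0.3 0 0 0;0.01 0 0.3 0 0 0;0.01 0 0.3 0 0 0' )|grep -E "pos|open|force"
python3 -c "
from h import *
plan(537.0,248.5,61,15.2)"
```

```text
eef_pos: [537.1, 248.8, 60.9]
force: [0.2, -0.5, 0.6]
opening: 0.751
grip_force: 30.0
t 21.1 pos [537.1 248.8  60.9] open 0.751 grip 30.0 F [ 0.2 -0.5  0.6]
 turn [-0.    -0.001 -0.005]  shift(goal axes) [-0.002  0.003 -0.002]  shift(now axes) [-0.002  0.003 -0.002]
```

```bash
(
python3 -m jog '0 0 0 0 0 0;0 0 0 0 0 0;0 0 0 0 0 0;0 0 0 0 0 0' 1
python3 -m jog '0 0 -0.3 0 0 0;0 0 -0.7 0 0 0;0 0 -1 0 0 0;0 0 -1 0 0 0' 
python3 -m jog '0 0 -0.4 0 0 0;0 0 -0.7 0 0 0;0 0 -0.7 0 0 0;0 0 -0.7 0 0 0;0 0 -0.7 0 0 0' )|grep -E "pos|force|open"
python3 - <<'E'
from h import *
rims('w5.png',zlo=60,zhi=72)
c=grab("side");X=cloud(c)
m=(X[...,2]>22)&(X[...,2]<42)&(X[...,0]>350)&(X[...,0]<700)&(X[...,1]>-450)&(X[...,1]<20)
k,l,st,ce=cv2.connectedComponentsWithStats(m.astype(np.uint8))
for i in range(1,k):
    if st[i,4]>40: print(ce[i].round(),circ(X[l==i][:,:2]).round(1))
plan(436,-180.5,190,15.2)
E
```

```text
eef_pos: [536.6, 248.7, 60.6]
force: [-0.6, 0.7, 0.4]
opening: 0.986
grip_force: 0.0
eef_pos: [539.5, 249.6, 145.3]
force: [0.2, 0.0, 0.4]
opening: 1.005
grip_force: 0.0
eef_pos: [536.1, 248.7, 195.8]
force: [-0.9, -0.4, 0.4]
opening: 1.003
grip_force: 0.0
 px [ 4. 16.] 281 xy r [619.6 518.6  34.1] ztop 68.4 bgr [74. 82. 88.]
 px [259. 185.] 910 xy r [537.2 248.5  32. ] ztop 68.1 bgr [151. 152. 154.]
[224. 244.] [ 462.4 -154.1   32.2]
[262. 251.] [ 572.7 -181.    25.4]
[260. 283.] [ 561.8 -283.1   25.1]
[273. 318.] [ 592.4 -385.1   25.2]
[315. 326.] [ 952.7 -426.3  258.4]
[211. 334.] [ 431.2 -401.7   24.7]
t 22.3 pos [535.8 248.5 195.2] open 0.998 grip 0.0 F [-0.3  0.4  0.1]
 turn [ 0.001  0.004 -0.004]  shift(goal axes) [-2.609  4.848  0.065]  shift(now axes) [-2.598  4.854  0.075]
```

View pics/w5.png

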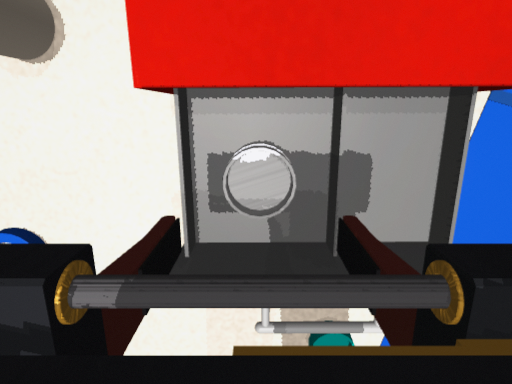

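The two large dishes are nested in the wide bay (259,185). The third large dish was knocked, now at (462,−153).

```bash
(
python3 -m jog '-0.22 0.46 0 0 0 0;-0.44 0.92 0 0 0 0;-0.44 0.92 0 0 0 0'
python3 -m jog '-0.22 0.46 0 0 0 0;-0.44 0.92 0 0 0 0;-0.44 0.92 0 0 0 0'
python3 -m jog '-0.22 0.46 0 0 0 0;-0.44 0.92 0 0 0 0;-0.44 0.92 0 0 0 0'
python3 -m jog '-0.22 0.46 0 0 0 0;-0.44 0.92 0 0 0 0;-0.44 0.92 0 0 0 0'
python3 -m jog '-0.22 0.46 0 0 0 0;-0.44 0.92 0 0 0 0;-0.44 0.92 0 0 0 0;-0.44 0.92 0 0 0 0;-0.44 0.92 0 0 0 0' )|grep -E "pos"
python3 -c "
from h import *
rims()
plan(462.2,-153,29.2,15.2)"
```

```text
eef_pos: [520.1, 159.6, 195.6]
eef_pos: [504.7, 79.9, 195.9]
eef_pos: [489.7, 0.4, 196.2]
eef_pos: [474.8, -79.5, 196.4]
eef_pos: [462.1, -151.9, 196.1]
 px [320.  72.] 802 xy r [ 571.8 -180.    25.1] ztop 34.1 bgr [237. 229. 228.]
 px [499. 112.] 562 xy r [ 592.6 -384.5   26.3] ztop 33.5 bgr [61. 64.  0.]
 px [414. 113.] 1028 xy r [ 561.3 -281.4   25.2] ztop 33.9 bgr [153.  148.  149.5]
 px [260. 179.] 880 xy r [ 462.5 -153.3   31.9] ztop 36.0 bgr [150.  145.5 143.5]
 px [ 15. 209.] 583 xy r [353.  105.6  25.1] ztop 34.0 bgr [59. 62.  0.]
 px [468. 240.] 173 xy r [ 429.6 -402.5   26.4] ztop 37.3 bgr [ 93. 101. 112.]
t 23.8 pos [ 462.4 -151.2  196.1] open 0.998 grip 0.0 F [0.2 0.3 0.4]
 turn [-0.001  0.002 -0.003]  shift(goal axes) [-0.009  0.021  2.087]  shift(now axes) [-0.007  0.023  2.087]
```

```bash
(
python3 -m jog '0 0.02 0.5 0 0 0;0 0.03 0.95 0 0 0;0 0.03 0.95 0 0 0'
python3 -m jog '0 0 0.4 0 0 0;0 0 0.8 0 0 0;0 0 0.95 0 0 0;0 0 0.95 0 0 0'
python3 -m jog '0 0 0.1 0 0 0;0 0 0.2 0 0 0;0 0 0.2 0 0 0;0 0 0.2 0 0 0' )|grep -E "pos|force"
python3 -c "
from h import *
plan(462.4,-153.2,29,15.2)"
```

```text
eef_pos: [459.7, -151.7, 115.6]
force: [-0.8, -0.6, -0.4]
grip_force: 0.0
eef_pos: [461.9, -153.4, 43.5]
force: [0.1, -1.3, -0.5]
grip_force: 0.0
eef_pos: [463.4, -154.6, 29.3]
force: [-0.4, 0.4, 0.6]
grip_force: 0.0
t 24.7 pos [ 463.4 -154.6   29.3] open 1.001 grip 0.0 F [-0.4  0.4  0.6]
 turn [ 0.    -0.002 -0.005]  shift(goal axes) [-0.008 -0.02   0.003]  shift(now axes) [-0.008 -0.02   0.003]
```

```bash
(
python3 -m jog '-0.005 -0.01 0 0 0 0;-0.005 -0.01 0 0 0 0;-0.005 -0.01 0 0 0 0;-0.005 -0.01 0 0 0 0;-0.005 -0.01 0 0 0 0;-0.005 -0.01 0 0 0 0' 0
python3 -m jog '0 0 -0.2 0 0 0;0 0 -0.5 0 0 0;0 0 -0.8 0 0 0;0 0 -0.9 0 0 0;0 0 -0.9 0 0 0' 
python3 -m jog '0 0 -0.3 0 0 0;0 0 -0.6 0 0 0;0 0 -0.9 0 0 0;0 0 -1 0 0 0;0 0 -1 0 0 0;0 0 -1 0 0 0' )|grep -E "pos|force|open"
python3 -c "
from h import *
plan(537,248.5,181,15.2)"
```

```text
eef_pos: [462.6, -153.9, 29.0]
force: [-0.3, 0.6, 6.3]
opening: 0.762
grip_force: 30.0
eef_pos: [463.6, -154.1, 102.0]
force: [0.5, 0.2, -1.9]
opening: 0.764
grip_force: 30.0
eef_pos: [462.0, -153.4, 179.5]
force: [-0.7, -0.4, -0.8]
opening: 0.762
grip_force: 30.0
t 26.1 pos [ 462.  -153.4  179.5] open 0.762 grip 30.0 F [-0.7 -0.4 -0.8]
 turn [-0.001  0.001 -0.003]  shift(goal axes) [ 2.222 -4.602 -0.019]  shift(now axes) [ 2.214 -4.606 -0.017]
```

```bash
(
python3 -m jog '0.11 -0.23 0 0 0 0;0.26 -0.55 0 0 0 0;0.44 -0.92 0 0 0 0;0.44 -0.92 0 0 0 0'
python3 -m jog '0.16 -0.32 0 0 0 0;0.32 -0.64 0 0 0 0;0.44 -0.92 0 0 0 0;0.44 -0.92 0 0 0 0'
python3 -m jog '0.16 -0.32 0 0 0 0;0.32 -0.64 0 0 0 0;0.44 -0.92 0 0 0 0;0.44 -0.92 0 0 0 0'
python3 -m jog '0.16 -0.32 0 0 0 0;0.32 -0.64 0 0 0 0;0.44 -0.92 0 0 0 0;0.44 -0.92 0 0 0 0'
python3 -m jog '0.16 -0.32 0 0 0 0;0.32 -0.64 0 0 0 0;0.44 -0.92 0 0 0 0;0.44 -0.92 0 0 0 0;0.44 -0.92 0 0 0 0'
python3 -m jog '0 0 0.3 0 0 0;0 0 0.6 0 0 0;0 0 0.85 0 0 0;0 0 0.85 0 0 0;0 0 0.85 0 0 0;0 0 0.85 0 0 0;0 0 0.85 0 0 0' )|grep -E "pos|open"
python3 -c "
from h import *
plan(537.0,248.5,81,15.2)"
```

```text
eef_pos: [477.4, -67.4, 178.4]
opening: 0.762
eef_pos: [491.9, 11.9, 178.5]
opening: 0.764
eef_pos: [506.7, 91.9, 178.6]
opening: 0.765
eef_pos: [521.4, 172.1, 178.6]
opening: 0.764
eef_pos: [535.9, 247.4, 178.7]
opening: 0.762
eef_pos: [537.7, 246.7, 114.0]
opening: 0.765
t 28.4 pos [537.7 246.7 114. ] open 0.765 grip 30.0 F [-0.8 -0.1 -1.7]
 turn [-0.001 -0.004 -0.006]  shift(goal axes) [-0.002 -0.024  0.412]  shift(now axes) [-0.003 -0.024  0.412]
```

```bash
(
python3 -m jog '0 -0.02 0.1 0 0 0;0 -0.02 0.1 0 0 0;0 -0.02 0.1 0 0 0;0 -0.02 0.1 0 0 0' )|grep -E "pos|open"
python3 -c "
from h import *
plan(537.1,248.5,81,15.2)"
```

```text
eef_pos: [536.3, 248.8, 104.8]
opening: 0.76
t 28.8 pos [536.3 248.8 104.8] open 0.76 grip 30.0 F [ 0.3  0.4 -2.1]
 turn [-0.    -0.    -0.004]  shift(goal axes) [0.009 0.006 0.297]  shift(now axes) [0.009 0.006 0.297]
```

```bash
(
python3 -m jog '0.007 0.003 0.08 0 0 0;0.007 0.003 0.16 0 0 0;0.007 0.003 0.22 0 0 0;0.007 0.003 0.27 0 0 0;0.007 0.003 0.29 0 0 0;0.007 0.003 0.3 0 0 0;0.007 0.003 0.3 0 0 0;0.007 0.003 0.3 0 0 0' )|grep -E "pos|open|force"
python3 -c "
from h import *
plan(537.1,248.5,81,15.2)"
```

```text
eef_pos: [537.5, 248.6, 81.0]
force: [0.2, 0.5, 2.6]
opening: 0.762
grip_force: 30.0
t 29.4 pos [537.5 248.6  81. ] open 0.762 grip 30.0 F [0.2 0.5 2.6]
 turn [-0.    -0.002 -0.005]  shift(goal axes) [-0.005  0.     0.   ]  shift(now axes) [-0.005  0.     0.   ]
```

```bash
(
python3 -m jog '0 0 0 0 0 0;0 0 0 0 0 0;0 0 0 0 0 0;0 0 0 0 0 0' 1
python3 -m jog '0 0 -0.3 0 0 0;0 0 -0.7 0 0 0;0 0 -1 0 0 0;0 0 -1 0 0 0' 
python3 -m jog '0 0 -0.4 0 0 0;0 0 -0.5 0 0 0;0 0 -0.5 0 0 0;0 0 -0.5 0 0 0;0 0 -0.5 0 0 0' )|grep -E "pos|force|open"
python3 - <<'E'
from h import *
rims(zlo=78,zhi=95)
plan(572.3,-180,190,15.2)
E
```

```text
eef_pos: [536.7, 248.5, 80.5]
force: [0.5, 1.0, 0.4]
opening: 0.993
grip_force: 0.0
eef_pos: [539.7, 249.3, 165.2]
force: [0.8, -0.0, 0.4]
opening: 1.002
grip_force: 0.0
eef_pos: [536.0, 248.4, 199.2]
force: [0.1, 0.5, 0.2]
opening: 0.999
grip_force: 0.0
 px [259. 189.] 1139 xy r [537.4 248.2  32. ] ztop 87.9 bgr [147. 148. 149.]
t 30.6 pos [536.  248.3 199.1] open 1.002 grip 0.0 F [-0.8  0.1  0.2]
 turn [ 0.001  0.004 -0.004]  shift(goal axes) [-0.966  5.286  0.114]  shift(now axes) [-0.954  5.288  0.119]
```

```bash
(
python3 -m jog '-0.08 0.44 0 0 0 0;-0.16 0.88 0 0 0 0;-0.16 0.88 0 0 0 0' 0.8
python3 -m jog '-0.08 0.44 0 0 0 0;-0.16 0.88 0 0 0 0;-0.16 0.88 0 0 0 0'
python3 -m jog '-0.08 0.44 0 0 0 0;-0.16 0.88 0 0 0 0;-0.16 0.88 0 0 0 0'
python3 -m jog '-0.08 0.44 0 0 0 0;-0.16 0.88 0 0 0 0;-0.16 0.88 0 0 0 0'
python3 -m jog '-0.08 0.44 0 0 0 0;-0.16 0.88 0 0 0 0;-0.16 0.88 0 0 0 0'
python3 -m jog '-0.08 0.44 0.05 0 0 0;-0.16 0.88 0.1 0 0 0;-0.16 0.88 0.1 0 0 0;-0.16 0.88 0.1 0 0 0;-0.16 0.88 0.1 0 0 0' )|grep -E "pos"
python3 -c "
from h import *
rims()
plan(572.3,-180,28,15.2)"
```

```text
eef_pos: [542.9, 168.9, 199.9]
eef_pos: [548.5, 97.6, 200.2]
eef_pos: [554.1, 26.5, 200.3]
eef_pos: [559.8, -44.6, 200.5]
eef_pos: [565.4, -115.9, 200.6]
eef_pos: [572.1, -178.6, 191.8]
 px [464.  47.] 8883 xy r [ 737.2 -326.8   32.1] ztop 40.2 bgr [  0. 143. 176.]
 px [260. 178.] 670 xy r [ 573.  -180.4   25.1] ztop 34.0 bgr [153.  149.  148.5]
 px [453. 207.] 1057 xy r [ 592.7 -383.5   25.2] ztop 33.7 bgr [66. 69.  0.]
 px [355. 207.] 664 xy r [ 562.1 -281.5   25.2] ztop 33.8 bgr [102.5 100.5 101. ]
t 32.3 pos [ 572.4 -177.8  192. ] open 0.8 grip 0.0 F [-0.3  0.5  0.2]
 turn [-0.002  0.002 -0.003]  shift(goal axes) [-0.009  0.027  2.049]  shift(now axes) [-0.007  0.029  2.049]
```

```bash
(
python3 -m jog '0 0.01 0.5 0 0 0;0 0.022 0.95 0 0 0;0 0.022 0.95 0 0 0'
python3 -m jog '0 0 0.4 0 0 0;0 0 0.8 0 0 0;0 0 0.9 0 0 0;0 0 0.9 0 0 0'
python3 -m jog '0 0 0.1 0 0 0;0 0 0.2 0 0 0;0 0 0.21 0 0 0;0 0 0.21 0 0 0;0 0 0.21 0 0 0' )|grep -E "pos|force"
python3 -c "
from h import *
plan(573,-180.4,28.5,15.2)"
```

```text
eef_pos: [569.4, -177.1, 110.8]
force: [-1.4, 1.1, 0.9]
grip_force: 0.0
eef_pos: [572.0, -179.5, 43.8]
force: [0.3, -0.3, 0.1]
grip_force: 0.0
eef_pos: [573.3, -181.1, 28.6]
force: [-0.1, -0.2, 0.5]
grip_force: 0.0
t 33.3 pos [ 573.3 -181.1   28.6] open 0.802 grip 0.0 F [-0.1 -0.2  0.5]
 turn [ 0.001 -0.002 -0.005]  shift(goal axes) [-0.002 -0.01   0.001]  shift(now axes) [-0.002 -0.01   0.001]
```

```bash
(
python3 -m jog '0 -0.005 0 0 0 0;0 -0.005 0 0 0 0;0 -0.005 0 0 0 0;0 -0.005 0 0 0 0;0 -0.005 0 0 0 0;0 -0.005 0 0 0 0;0 -0.005 0 0 0 0' 0
python3 -m jog '0 0 -0.2 0 0 0;0 0 -0.5 0 0 0;0 0 -0.8 0 0 0;0 0 -0.9 0 0 0;0 0 -0.9 0 0 0' 
python3 -m jog '0 0 -0.3 0 0 0;0 0 -0.6 0 0 0;0 0 -0.9 0 0 0;0 0 -1 0 0 0;0 0 -1 0 0 0;0 0 -1 0 0 0' )|grep -E "pos|force|open"
python3 -c "
from h import *
plan(572.5,117.2,180,15.2)"
```

```text
eef_pos: [573.1, -180.6, 28.2]
force: [-1.0, -0.1, 5.4]
opening: 0.617
grip_force: 30.0
eef_pos: [574.0, -181.0, 101.4]
force: [-0.1, 0.5, -1.3]
opening: 0.614
grip_force: 30.0
eef_pos: [572.3, -180.1, 178.4]
force: [0.1, 0.5, -1.8]
opening: 0.616
grip_force: 30.0
t 34.8 pos [ 572.3 -180.1  178.4] open 0.616 grip 30.0 F [ 0.1  0.5 -1.8]
 turn [-0.002  0.002 -0.004]  shift(goal axes) [ 0.976 -3.585 -0.02 ]  shift(now axes) [ 0.969 -3.587 -0.018]
```

```bash
(
python3 -m jog '0.06 -0.22 0 0 0 0;0.15 -0.53 0 0 0 0;0.24 -0.9 0 0 0 0;0.24 -0.9 0 0 0 0'
python3 -m jog '0.08 -0.32 0 0 0 0;0.16 -0.64 0 0 0 0;0.24 -0.9 0 0 0 0;0.24 -0.9 0 0 0 0'
python3 -m jog '0.08 -0.32 0 0 0 0;0.16 -0.64 0 0 0 0;0.24 -0.9 0 0 0 0;0.24 -0.9 0 0 0 0'
python3 -m jog '0.08 -0.32 0 0 0 0;0.16 -0.64 0 0 0 0;0.25 -0.9 0 0 0 0;0.25 -0.9 0 0 0 0;0.25 -0.9 0 0 0 0'
python3 -m jog '0 0 0.3 0 0 0;0 0 0.6 0 0 0;0 0 0.9 0 0 0;0 0 0.9 0 0 0;0 0 0.9 0 0 0;0 0 0.9 0 0 0;0 0 0.9 0 0 0' )|grep -E "pos|open"
python3 -c "
from h import *
plan(572.5,117.2,40,15.2)"
```

```text
eef_pos: [572.0, -98.7, 176.7]
opening: 0.615
eef_pos: [571.7, -25.5, 177.2]
opening: 0.617
eef_pos: [571.5, 48.4, 177.5]
opening: 0.614
eef_pos: [572.2, 118.2, 178.3]
opening: 0.614
eef_pos: [574.0, 117.0, 109.3]
opening: 0.615
t 36.8 pos [574.  117.  109.3] open 0.615 grip 30.0 F [-0.1 -0.2 -0.3]
 turn [ 0.    -0.004 -0.007]  shift(goal axes) [-0.018 -0.007  0.866]  shift(now axes) [-0.019 -0.007  0.866]
```

```bash
(
python3 -m jog '-0.01 0 0.2 0 0 0;-0.01 0 0.4 0 0 0;-0.01 0 0.6 0 0 0;-0.01 0 0.75 0 0 0;-0.01 0 0.8 0 0 0;-0.01 0 0.84 0 0 0;-0.01 0 0.85 0 0 0;-0.01 0 0.85 0 0 0;-0.01 0 0.85 0 0 0;-0.01 0 0.85 0 0 0' )|grep -E "pos|open|force"
python3 -c "
from h import *
plan(572.5,117.2,40.2,15.2)"
```

```text
eef_pos: [572.6, 117.6, 40.5]
force: [1.4, 0.2, -0.9]
opening: 0.613
grip_force: 30.0
t 37.6 pos [572.6 117.6  40.5] open 0.613 grip 30.0 F [ 1.4  0.2 -0.9]
 turn [-0.    -0.002 -0.005]  shift(goal axes) [-0.003  0.004  0.004]  shift(now axes) [-0.003  0.004  0.004]
```

```bash
(
python3 -m jog '0 0 0.005 0 0 0;0 0 0.005 0 0 0;0 0 0.005 0 0 0;0 0 0.005 0 0 0;0 0 0.005 0 0 0' 0.78
python3 -m jog '0 0 -0.3 0 0 0;0 0 -0.7 0 0 0;0 0 -1 0 0 0;0 0 -1 0 0 0' 
python3 -m jog '0 0 -0.4 0 0 0;0 0 -0.9 0 0 0;0 0 -0.9 0 0 0;0 0 -0.9 0 0 0;0 0 -0.9 0 0 0' )|grep -E "pos|force|open"
python3 - <<'E'
from h import *
rims(zlo=39,zhi=50,save="w6.png")
c=grab("side");X=cloud(c)
m=(X[...,2]>22)&(X[...,2]<42)&(X[...,0]>350)&(X[...,0]<700)&(X[...,1]>-450)&(X[...,1]<20)
k,l,st,ce=cv2.connectedComponentsWithStats(m.astype(np.uint8))
for i in range(1,k):
    if st[i,4]>40: print(ce[i].round(),circ(X[l==i][:,:2]).round(1))
plan(562,-281.4,190,15.2)
E
```

```text
eef_pos: [572.2, 117.5, 39.5]
force: [-0.4, -0.4, -0.5]
opening: 0.779
grip_force: 0.0
eef_pos: [575.2, 117.5, 123.9]
force: [-0.2, -0.4, -0.1]
opening: 0.777
grip_force: 0.0
eef_pos: [571.6, 117.7, 190.7]
force: [-0.0, 0.4, -0.5]
opening: 0.78
grip_force: 0.0
 px [140. 160.] 342 xy r [538.7 248.6  33.6] ztop 49.2 bgr [86. 86. 87.]
 px [259. 180.] 607 xy r [572.6 117.2  25.1] ztop 46.0 bgr [155. 156. 158.]
[259. 283.] [ 561.7 -283.    25.2]
[273. 318.] [ 592.5 -385.3   25.2]
[315. 326.] [ 925.9 -422.3  231.6]
[211. 333.] [ 431.2 -402.1   24.3]
t 38.9 pos [571.1 117.5 189.9] open 0.781 grip 0.0 F [-0.2  0.3 -0.7]
 turn [ 0.     0.005 -0.004]  shift(goal axes) [-1.417e+00  4.782e+00 -2.000e-03]  shift(now axes) [-1.406e+00  4.785e+00  2.000e-03]
```

View pics/w6.png

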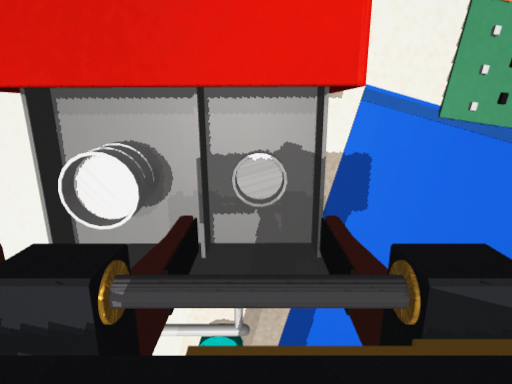

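The large stack stands in the wide bay (108,190) and the first small dish in the narrow bay (259,180). Fetch the last small dish.

```bash
(
python3 -m jog '-0.14 0.48 0 0 0 0;-0.28 0.96 0 0 0 0;-0.28 0.96 0 0 0 0' 0.8
python3 -m jog '-0.14 0.48 0 0 0 0;-0.28 0.96 0 0 0 0;-0.28 0.96 0 0 0 0'
python3 -m jog '-0.14 0.48 0 0 0 0;-0.28 0.96 0 0 0 0;-0.28 0.96 0 0 0 0'
python3 -m jog '-0.14 0.48 0 0 0 0;-0.28 0.96 0 0 0 0;-0.28 0.96 0 0 0 0'
python3 -m jog '-0.14 0.48 0 0 0 0;-0.28 0.96 0 0 0 0;-0.28 0.96 0 0 0 0;-0.28 0.96 0 0 0 0;-0.28 0.96 0 0 0 0' )|grep -E "pos"
python3 -c "
from h import *
rims()
plan(562,-281.4,28.3,15.2)"
```

```text
eef_pos: [569.0, 28.3, 190.8]
eef_pos: [567.0, -51.8, 191.1]
eef_pos: [564.9, -131.7, 191.2]
eef_pos: [562.7, -211.6, 191.3]
eef_pos: [563.3, -281.8, 190.3]
 px [365. 175.] 850 xy r [ 592.8 -383.8   25.1] ztop 33.9 bgr [114.5 116.    0. ]
 px [259. 180.] 667 xy r [ 562.3 -282.4   25.1] ztop 33.9 bgr [156. 150. 150.]
t 40.4 pos [ 563.8 -280.9  190.4] open 0.801 grip 0.0 F [-0.1 -1.2 -0.3]
 turn [-0.003  0.002 -0.003]  shift(goal axes) [-2.300e-02  1.000e-03  2.027e+00]  shift(now axes) [-0.021  0.004  2.027]
```

```bash
(
python3 -m jog '-0.012 0 0.5 0 0 0;-0.022 0 0.95 0 0 0;-0.022 0 0.95 0 0 0'
python3 -m jog '0 0 0.4 0 0 0;0 0 0.8 0 0 0;0 0 0.9 0 0 0;0 0 0.9 0 0 0'
python3 -m jog '0 0 0.1 0 0 0;0 0 0.17 0 0 0;0 0 0.19 0 0 0;0 0 0.19 0 0 0;0 0 0.19 0 0 0' )|grep -E "pos|force"
python3 -c "
from h import *
plan(562.3,-282.4,28.3,15.2)"
```

```text
eef_pos: [558.9, -278.0, 109.1]
force: [0.2, 1.2, -1.2]
grip_force: 0.0
eef_pos: [561.4, -281.1, 42.3]
force: [0.4, 0.4, 0.4]
grip_force: 0.0
eef_pos: [562.5, -283.1, 29.0]
force: [-0.4, -0.5, 1.6]
grip_force: 0.0
t 41.4 pos [ 562.5 -283.1   29. ] open 0.8 grip 0.0 F [-0.4 -0.5  1.6]
 turn [ 0.001 -0.002 -0.005]  shift(goal axes) [-0.    -0.009  0.009]  shift(now axes) [-0.    -0.009  0.009]
```

```bash
(
python3 -m jog '0 -0.005 0.005 0 0 0;0 -0.005 0.005 0 0 0;0 -0.005 0.005 0 0 0;0 -0.005 0.005 0 0 0;0 -0.005 0.005 0 0 0;0 -0.005 0.005 0 0 0;0 -0.005 0.005 0 0 0' 0
python3 -m jog '0 0 -0.2 0 0 0;0 0 -0.5 0 0 0;0 0 -0.8 0 0 0;0 0 -0.9 0 0 0;0 0 -0.9 0 0 0' 
python3 -m jog '0 0 -0.3 0 0 0;0 0 -0.6 0 0 0;0 0 -0.9 0 0 0;0 0 -1 0 0 0;0 0 -1 0 0 0;0 0 -1 0 0 0' )|grep -E "pos|force|open"
python3 -c "
from h import *
plan(572.5,117.2,180,15.2)"
```

```text
eef_pos: [562.1, -282.6, 28.1]
force: [-0.4, 0.5, 3.9]
opening: 0.593
grip_force: 30.0
eef_pos: [563.1, -283.2, 101.6]
force: [0.8, 0.2, -0.5]
opening: 0.597
grip_force: 30.0
eef_pos: [561.6, -281.9, 178.3]
force: [-0.4, 1.1, -1.1]
opening: 0.596
grip_force: 30.0
t 42.9 pos [ 561.6 -281.9  178.3] open 0.596 grip 30.0 F [-0.4  1.1 -1.1]
 turn [-0.002  0.002 -0.004]  shift(goal axes) [ 1.44  -4.779 -0.021]  shift(now axes) [ 1.43  -4.782 -0.017]
```

```bash
(
python3 -m jog '0.07 -0.24 0 0 0 0;0.17 -0.57 0 0 0 0;0.29 -0.96 0 0 0 0;0.29 -0.96 0 0 0 0'
python3 -m jog '0.1 -0.33 0 0 0 0;0.2 -0.66 0 0 0 0;0.29 -0.96 0 0 0 0;0.29 -0.96 0 0 0 0'
python3 -m jog '0.1 -0.33 0 0 0 0;0.2 -0.66 0 0 0 0;0.29 -0.96 0 0 0 0;0.29 -0.96 0 0 0 0'
python3 -m jog '0.1 -0.33 0 0 0 0;0.2 -0.66 0 0 0 0;0.29 -0.96 0 0 0 0;0.29 -0.96 0 0 0 0'
python3 -m jog '0.1 -0.33 0 0 0 0;0.2 -0.66 0 0 0 0;0.29 -0.95 0 0 0 0;0.29 -0.95 0 0 0 0;0.29 -0.95 0 0 0 0'
python3 -m jog '0 0 0.3 0 0 0;0 0 0.6 0 0 0;0 0 0.9 0 0 0;0 0 0.9 0 0 0;0 0 0.9 0 0 0;0 0 0.9 0 0 0;0 0 0.9 0 0 0' )|grep -E "pos|open"
python3 -c "
from h import *
plan(572.6,117.3,59.2,15.2)"
```

```text
eef_pos: [564.5, -194.2, 176.5]
opening: 0.599
eef_pos: [566.6, -115.3, 177.0]
opening: 0.597
eef_pos: [568.8, -35.6, 177.4]
opening: 0.597
eef_pos: [571.2, 44.2, 177.7]
opening: 0.6
eef_pos: [573.7, 118.5, 178.3]
opening: 0.595
eef_pos: [575.5, 117.0, 109.3]
opening: 0.596
t 45.2 pos [575.5 117.  109.3] open 0.596 grip 30.0 F [ 0.7  0.4 -1.8]
 turn [ 0.    -0.004 -0.007]  shift(goal axes) [-0.034 -0.014  0.626]  shift(now axes) [-0.036 -0.014  0.626]
```

```bash
(
python3 -m jog '-0.025 0 0.15 0 0 0;-0.025 0 0.3 0 0 0;-0.025 0 0.3 0 0 0;-0.025 0 0.3 0 0 0;-0.025 0 0.3 0 0 0;-0.025 0 0.3 0 0 0' )|grep -E "pos|open"
python3 -c "
from h import *
rims(zlo=95,zhi=110)
rims(zlo=76,zhi=94)
plan(572.6,117.3,59.2,15.2)"
```

```text
eef_pos: [572.8, 117.1, 84.1]
opening: 0.597
 px [ 39. 209.] 1702 xy r [536.4 248.   33.7] ztop 87.6 bgr [79. 80. 81.]
 px [259. 230.] 3065 xy r [573.7 116.8  25.3] ztop 91.4 bgr [84. 85. 86.]
t 45.8 pos [572.8 117.2  84.2] open 0.597 grip 30.0 F [ 0.6 -0.8 -0.8]
 turn [-0.    -0.001 -0.005]  shift(goal axes) [-0.002 -0.002  0.312]  shift(now axes) [-0.002 -0.002  0.312]
```

```bash
(
python3 -m jog '-0.004 0 0.08 0 0 0;-0.004 0 0.16 0 0 0;-0.004 0 0.22 0 0 0;-0.004 0 0.27 0 0 0;-0.004 0 0.3 0 0 0;-0.004 0 0.31 0 0 0;-0.004 0 0.31 0 0 0;-0.004 0 0.31 0 0 0' )|grep -E "pos|open|force"
python3 -c "
from h import *
plan(572.5,117.2,59.2,15.2)"
```

```text
eef_pos: [572.5, 117.1, 59.1]
force: [0.4, 0.9, -0.4]
opening: 0.596
grip_force: 30.0
t 46.5 pos [572.5 117.1  59.1] open 0.596 grip 30.0 F [ 0.4  0.9 -0.4]
 turn [-0.    -0.001 -0.005]  shift(goal axes) [ 0.001 -0.001 -0.002]  shift(now axes) [ 0.001 -0.001 -0.002]
```

```bash
(
python3 -m jog '0 0 0.005 0 0 0;0 0 0.005 0 0 0;0 0 0.005 0 0 0;0 0 0.005 0 0 0;0 0 0.005 0 0 0' 0.78
python3 -m jog '0 0 -0.3 0 0 0;0 0 -0.7 0 0 0;0 0 -1 0 0 0;0 0 -1 0 0 0' 
python3 -m jog '0 0 -0.4 0 0 0;0 0 -0.8 0 0 0;0 0 -0.8 0 0 0;0 0 -0.8 0 0 0;0 0 -0.8 0 0 0' )|grep -E "pos|force|open"
python3 - <<'E'
from h import *
rims(zlo=58,zhi=70,save="w7.png")
rims(zlo=78,zhi=95)
plan(415.5,154,190,105.2)
E
```

```text
eef_pos: [572.2, 117.0, 58.6]
force: [0.4, 0.4, 0.6]
opening: 0.779
grip_force: 0.0
eef_pos: [575.1, 117.1, 143.1]
force: [1.2, -0.7, -0.5]
opening: 0.783
grip_force: 0.0
eef_pos: [571.6, 117.3, 201.8]
force: [-0.3, -0.1, -0.4]
opening: 0.775
grip_force: 0.0
 px [136. 162.] 355 xy r [538.2 248.5  33.6] ztop 69.3 bgr [80. 80. 81.]
 px [109. 183.] 2602 xy r [534.9 251.7  20.1] ztop 69.8 bgr [243. 244. 244.]
 px [259. 182.] 655 xy r [572.5 116.8  25.1] ztop 65.0 bgr [154. 155. 157.]
 px [102. 185.] 1528 xy r [538.1 247.3  32.1] ztop 87.9 bgr [152.  151.  152.5]
t 47.7 pos [571.2 117.1 201.1] open 0.781 grip 0.0 F [-0.   0.3  0.5]
 turn [-0.004  0.004 -3.004]  shift(goal axes) [ 0.956 -1.757  0.139]  shift(now axes) [-1.759 -0.952  0.144]
```

View pics/w7.png

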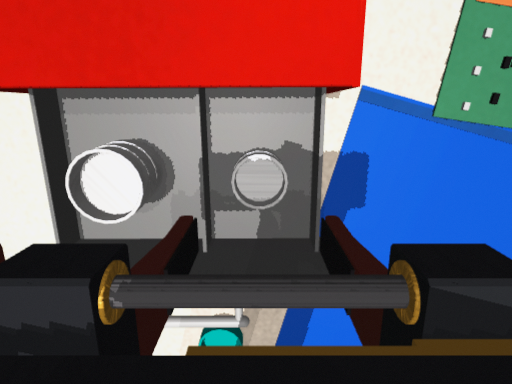

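Both stacks nested (small rim z 63, large 86 after the 2 mm bias). Now to the handle.

```bash
(
python3 -m jog '-0.4 -0.2 0 0 0 0;-0.88 -0.475 0 0 0 0;-0.88 -0.475 0 0 0 0' 0.45
python3 -m jog '-0.4 -0.2 0 0 0 0;-0.88 -0.475 0 0 0 0;-0.88 -0.475 0 0 0 0;-0.88 -0.475 0 0 0 0'
python3 -m jog '0 0 0 0 0 -0.25;0 0 0 0 0 -0.5;0 0 0 0 0 -0.75;0 0 0 0 0 -1;0 0 0 0 0 -1'
python3 -m jog '0 0 0 0 0 -0.25;0 0 0 0 0 -0.5;0 0 0 0 0 -0.75;0 0 0 0 0 -1;0 0 0 0 0 -1'
python3 -m jog '0 0 0 0 0 -0.25;0 0 0 0 0 -0.5;0 0 0 0 0 -0.75;0 0 0 0 0 -1;0 0 0 0 0 -1;0 0 0 0 0 -1;0 0 0 0 0 -1' )|grep -E "rot|pos"
python3 - <<'E'
from h import *
s=robot.state();c=grab("wrist");X=cloud(c,wristT(c,s))
L=(X[...,:2]-C0)@np.array([UX,UY]).T;z=X[...,2]
b=(abs(L[...,0]+337)<12)&(abs(L[...,1])<50)&(z>74)&(z<98)
print("bar",b.sum(),np.percentile(L[b],[3,50,97],axis=0).round(1))
plan(415.3,154,77.5,105.2)
E
```

```text
eef_pos: [486.7, 136.6, 199.6]
eef_rot: [-3.14, 0.01, 0.266]
eef_pos: [413.7, 154.9, 201.7]
eef_rot: [-3.14, 0.003, 0.267]
eef_pos: [417.6, 153.3, 202.4]
eef_rot: [3.141, 0.0, 0.79]
eef_pos: [417.3, 153.4, 202.4]
eef_rot: [3.141, 0.001, 1.311]
eef_pos: [416.8, 153.6, 202.5]
eef_rot: [-3.141, 0.0, 1.828]
bar 1381 [[-339.5  -46.1]
 [-334.4    2.9]
 [-329.1   48.1]]
t 49.8 pos [416.7 153.7 202.6] open 0.448 grip 0.0 F [-0.5  1.  -0.4]
 turn [-0.     0.    -0.014]  shift(goal axes) [ 0.008 -0.016  1.564]  shift(now axes) [ 0.008 -0.016  1.564]
```

```bash
(
python3 -m jog '0 0.005 0.4 0 0 0;0 0.005 0.8 0 0 0;0 0.005 0.8 0 0 0'
python3 -m jog '0 0 0.3 0 0 0;0 0 0.6 0 0 0;0 0 0.76 0 0 0;0 0 0.76 0 0 0;0 0 0.76 0 0 0' 
python3 -m jog '0 0 0 0 0 0;0 0 0 0 0 0;0 0 0 0 0 0;0 0 0 0 0 0;0 0 0 0 0 0' 0)|grep -E "pos|force|open"
python3 -c "
from h import *
b=C0-172*UX
plan(b[0],b[1],78,105.2)"
```

```text
eef_pos: [414.0, 152.7, 134.7]
force: [-1.1, -0.7, -0.6]
opening: 0.448
grip_force: 0.0
eef_pos: [417.2, 154.0, 78.6]
force: [-0.1, -0.9, 1.4]
opening: 0.449
grip_force: 0.0
eef_pos: [417.6, 154.4, 78.5]
force: [1.8, 0.8, 5.3]
opening: 0.12
grip_force: 30.1
t 50.9 pos [417.6 154.4  78.5] open 0.12 grip 30.1 F [1.8 0.8 5.3]
 turn [ 0.004 -0.001 -0.005]  shift(goal axes) [0.006 2.035 0.006]  shift(now axes) [0.011 2.035 0.01 ]
```

```bash
(
python3 -m jog '0 0.02 0 0 0 0;0 0.06 0 0 0 0;0 0.12 0 0 0 0;0 0.19 0 0 0 0;0 0.26 0 0 0 0;0 0.33 0 0 0 0;0 0.4 0 0 0 0;0 0.47 0 0 0 0;0 0.54 0 0 0 0;0 0.61 0 0 0 0'
python3 -m jog '0 0.07 0 0 0 0;0 0.14 0 0 0 0;0 0.21 0 0 0 0;0 0.28 0 0 0 0;0 0.35 0 0 0 0;0 0.42 0 0 0 0;0 0.49 0 0 0 0;0 0.56 0 0 0 0;0 0.63 0 0 0 0;0 0.7 0 0 0 0'
python3 -m jog '0 0.07 0 0 0 0;0 0.14 0 0 0 0;0 0.21 0 0 0 0;0 0.27 0 0 0 0;0 0.33 0 0 0 0;0 0.38 0 0 0 0;0 0.42 0 0 0 0;0 0.46 0 0 0 0;0 0.49 0 0 0 0;0 0.51 0 0 0 0')|grep -E "pos|force|open"
python3 -c "
from h import *
b=C0-172*UX
plan(b[0],b[1],78,105.2)"
```

```text
eef_pos: [464.4, 167.2, 78.5]
force: [-2.6, 0.7, 8.1]
opening: 0.112
grip_force: 30.0
eef_pos: [518.3, 182.0, 78.5]
force: [-2.4, 1.1, 6.8]
opening: 0.119
grip_force: 30.0
eef_pos: [557.8, 192.7, 78.5]
force: [-2.1, 1.3, 6.0]
opening: 0.112
grip_force: 30.0
t 53.4 pos [557.8 192.7  78.5] open 0.112 grip 30.0 F [-2.1  1.3  6. ]
 turn [ 0.001 -0.002 -0.004]  shift(goal axes) [0.002 0.218 0.007]  shift(now axes) [0.003 0.218 0.007]
```

```bash
(
python3 -m jog '0 0.03 0 0 0 0;0 0.06 0 0 0 0;0 0.09 0 0 0 0;0 0.12 0 0 0 0;0 0.15 0 0 0 0;0 0.18 0 0 0 0;0 0.2 0 0 0 0;0 0.22 0 0 0 0;0 0.24 0 0 0 0;0 0.24 0 0 0 0')|grep -E "pos|force|open"
python3 -c "
from h import *
b=C0-172*UX
plan(b[0],b[1],78,105.2)
print(np.linalg.norm(robot.state()['eef_pos'][:2]-[415.3,153.9]))"
```

```text
eef_pos: [574.6, 197.4, 78.5]
force: [-7.0, 0.6, 11.9]
opening: 0.115
grip_force: 30.0
t 54.2 pos [574.6 197.4  78.5] open 0.115 grip 30.0 F [-7.   0.6 11.9]
 turn [-0.006 -0.003 -0.004]  shift(goal axes) [ 0.002 -0.     0.006]  shift(now axes) [ 0.002 -0.     0.006]
165.1051367254481
```

Travel 165.1 mm with rising force: shut. Press a touch more to confirm, then release and back off upward.

```bash
(
python3 -m jog '0 0.03 0 0 0 0;0 0.03 0 0 0 0;0 0.03 0 0 0 0'
python3 -m jog '0 -0.05 0 0 0 0;0 -0.05 0 0 0 0;0 -0.05 0 0 0 0'
python3 -m jog '0 0 0 0 0 0;0 0 0 0 0 0;0 0 0 0 0 0;0 0 0 0 0 0;0 0 0 0 0 0' 0.42
python3 -m jog '0 0 -0.3 0 0 0;0 0 -0.6 0 0 0;0 0 -1 0 0 0;0 0 -1 0 0 0'
python3 -m jog '0 0 -0.4 0 0 0;0 0 -0.8 0 0 0;0 0 -0.8 0 0 0;0 0 -0.8 0 0 0')|grep -E "pos|force|open"
python3 - <<'E'
from h import *
s=robot.state();c=grab("wrist");X=cloud(c,wristT(c,s))
L=(X[...,:2]-C0)@np.array([UX,UY]).T;z=X[...,2]
b=(abs(L[...,0]+172)<14)&(abs(L[...,1])<50)&(z>74)&(z<98)
print("bar",b.sum(),np.percentile(L[b],[3,50,97],axis=0).round(1),s["force"])
cv2.imwrite("pics/w8.png",c["image"]);cv2.imwrite("pics/s8.png",grab("scene")["image"])
E
```

```text
eef_pos: [574.6, 197.4, 78.4]
force: [-13.6, -1.7, 18.9]
opening: 0.11
grip_force: 30.0
eef_pos: [574.3, 197.3, 78.5]
force: [-2.8, 1.7, 5.1]
opening: 0.116
grip_force: 30.0
eef_pos: [574.4, 196.1, 77.6]
force: [0.0, 0.0, -0.1]
opening: 0.413
grip_force: 0.0
eef_pos: [577.8, 196.8, 163.2]
force: [0.6, -0.7, 0.9]
opening: 0.416
grip_force: 0.0
eef_pos: [575.5, 196.6, 223.4]
force: [-0.3, -0.1, -0.1]
opening: 0.422
grip_force: 0.0
bar 1182 [[-178.4  -46.7]
 [-173.1    4.2]
 [-168.3   47.3]] [-0.33427055 -0.143793   -0.11820822]
```

View pics/w8.png

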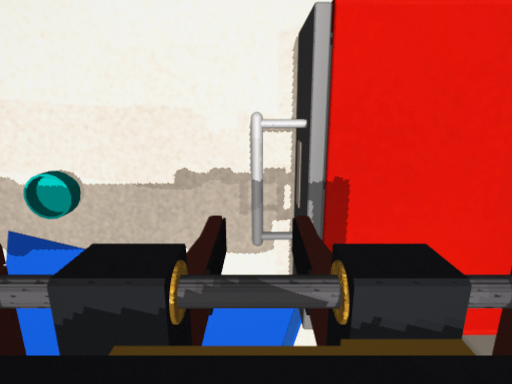

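View pics/s8.png

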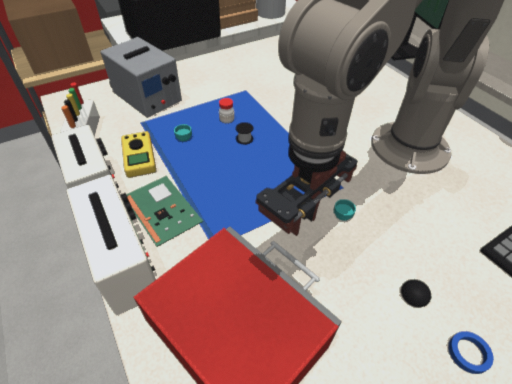

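Pictures show the drawer panel flush with the red body (column ~330), a mat clear of dishes, and spool and jar untouched. Handing in.

```bash
python3 -c "
from station import robot
print(robot.hand_in())"
```

```text
the job is handed in; nothing more can be done
None
```

The job is handed in, with no verdict returned: the drawer is shut with all three large dishes nested in the wide bay and both small dishes in the narrow one, and the spool and flux jar were left where they stood.

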